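Pick a lying pump cap up on the plug gauge and lay it in the V-rest

ROBOT

A 7-joint arm with a two-finger parallel gripper is mounted at the origin on the work surface. World frame = base frame: x ahead of the robot, y to its left, z up, the work surface at z = 0. Lengths are in mm, angles in rad, forces in N, time in s.
With the tool pointing down it reaches from about 425 to 950 mm from the base axis. Payload 4.7 kg.
Tool frame: the origin (TCP) lies between the finger pads; the fingertips stand 25 mm ahead of it and the grasp point (between the pads) lies 6 mm ahead of it (env.tcp_to_tips is the distance from the TCP to the fingertips, in mm); z points along the fingers, y is the direction in which the jaws open and shut (so a half turn about z gives the same grasp; the last joint's range is limited). The gripper opens to 85 mm and grips with 20 to 120 N. Pads are 22 mm wide; open, the fingers measure 114 mm over their backs; the gripper's body (76 mm by 85 mm) begins 54 mm behind the grasp point. The pads swing forward as they close: fully open they stand 13 mm farther back than shut.
Start: joints at [-0.029, 0.469, -0.049, 1.532, 0.024, 1.141, -0.082], TCP at [675.015, 0.045, 256.335] pointing down, gripper open.
Joint ranges: [-2.59, 2.59], [-0.33, 1.99], [-1.39, 1.29], [0.1, 2.45], [-1.04, 4.18], [0.21, 1.99], [-2.66, 2.66]. Speed limits (rad/s): [2.57, 2.57, 3.14, 3.14, 3.14, 3.14, 3.14].

INTERFACE

Orientations are given as a unit quaternion [w, x, y, z].
In Python, from rig import get_obs, get_image, get_calibration, env, search_frame, silhouettes, tip_of gives the robot as it stands. The module is installed in compiled form; this text tells all that it offers.
- The arm moves only by the tool servo_tool, never from a script. Its argument "commands" is a list of rows, each an object of numbers: "tx", "ty", "tz": the shift along the tool's x, y, z in mm; "ax", "ay", "az": the turn, a rotation vector about the tool's x, y, z in rad; "claw": the closure in counts, from 0 (fully open) to 255 (shut). A call has 1 to 10 rows; each row is the pose to reach, as a shift and turn from the pose commanded when the call began, along the tool's axes at that moment; what a row does not reach only later rows make up. A row lasts 1/8 s, in which the tool goes at most 62.5 mm and 10.7 degrees, less where a joint would pass 70% of its speed; a pose out of reach is approached as far as the arm can. A call with a gripper value outside its range is refused whole. The fingers move at their own pace and stop on an object; the grip force is fixed at half the most. Time passes only in rows, so rows that repeat a pose let the fingers close. It gives the time, the measured TCP pose, the force and the opening at its end, in the units of the state.
- get_obs(): the state, without advancing time (a new reading comes with each control period).
- get_image(name): name is "scene" or "side" or "wrist"; returns (picture, depth): 420x560x3 uint8, red, green, blue; 420x560 float32, mm along the optical axis (not along the pixel's ray), 0 where there is no reading.
- get_calibration(name): a dict with "vertical_fov" (degrees; the focal length in pixels is half the picture's height over the tangent of half this angle, whatever the lens; pixels are square), "cx", "cy" (the principal point, pixels), "R" (3x3) and "t" (3): a world point X has camera coordinates R X + t; the wrist camera has in their place "hand_eye" (4x4, takes a point from camera to tool coordinates, whose origin is the TCP and whose axes are the flange's). Camera axes: x right, y down, z forward; pixel columns grow to the right and rows downward; lengths in mm; the calibration is good to about 2 mm. The wrist camera is an equidistant fisheye: a pixel r from the principal point sees the ray r / f radians off the axis. A picture is of the moment at which its call begins: read the wrist's pose just before it. get_calibration takes no time and is no camera call.
- env.job_done(): hands the job in, once; it reports no verdict.
Trained networks look in the newest picture that a camera, given by its name, has taken for a name from the list of things; names that differ only in an ending like _2 or _b are one class to them, and where a whole thing is asked for, a point or a joint stands for the part that bears it (a point fixed in the world has none). Each returns a list of dicts, best first, with "score" (0 to 1); they miss things now and then, are a little off and sometimes report something else, mostly with a low value. They report only what shows in the picture. A call takes as long as a camera call. They do not tell look-alikes from the thing itself.
- search_frame(camera, query): "xy" ([column, row] in pixels, amid what is visible of it).
- silhouettes(camera, query): "pixels" (420x560 bool, what is visible of it) and "xy" ([column, row] in pixels, amid what is visible of it).
- tip_of(camera, query): "xy" ([column, row] in pixels: a listed point, or the origin of a listed thing).
The state is a dict: "time_s": time; "qpos": joint angles; "dq": joint speeds; "joint_torque": joint torques, N m; "ee_pos": TCP position; "orientation": TCP orientation; "contact_force": force on the tool from outside, world axes, zero at the start; "wrist_torque": the same for the moment, N m; "width": finger opening in mm.
Only numpy, scipy, OpenCV 4.12 (cv2) and the standard library are available. Lean on these libraries where they do the work, as an engineer would, in place of code of your own. Each camera call takes 0.05 s, during which the arm holds its last target.

TASK

Take the plug gauge out of its V-rest by the handle, run its go pin through the bore of the orange cap that lies in the nest of the sorting plate and on until the sprung ball has snapped out behind the cap, pressing the cap firmly home between the gauge's shoulder and the end stop without forcing it. Lift the cap out on the pin and lay the gauge back across both Vs of the rest with the cap still on it, ready to be rolled under the magnifier, and let go. Never touch the cap with the gripper, and leave the other two caps, the bottle and the magnifier alone.

Things in the scene. Friction and masses are not known exactly. Their poses are not given: they have to be found in the camera images.
- gauge: round steel plug gauge, 180 mm long, 0.2 kg, along its y axis, level in the V-rest at the start. Origin on the axis in the shoulder face, which the cap comes to rest against. Towards +y: go pin, 16 mm diameter to 70 mm, tapered nose to the tip (9 mm) at 78 mm. Towards -y: 28 mm collar to -6 mm, 20 mm handle to -76 mm, 19 mm no-go end (too big for the cap) to -102 mm
- grip (a point): where to hold the gauge: on its axis in the dark ringed handle, 38 mm behind the shoulder face; axes as the gauge's
- ball (a point): sprung brass-coloured keeper ball in the go pin, on the gauge's axis 30.5 mm ahead of the shoulder face; it stands 3 mm proud of the pin towards the gauge's +z (upwards at the start). The rim of the bore pushes it in, at 4 to 8 N of axial push, and it springs out again behind the cap's far end; the cap then has up to 1.5 mm of play
- cap: orange dispensing-pump cap, 44 mm diameter, 26 mm long, about 40 g, lying loose on its side in the nest. Origin at the middle of its straight through bore (17.5 mm diameter), which is its y axis, level; end faces at y = -13 mm (top with the hole: the pin goes in here) and +13 mm (open skirt). The ball pushes it along to the end stop and goes in only there. Press home with 5 to 10 N; over 15 N marks it
- plate: dark grey sorting plate, 200 (x) by 240 (y) by 8 mm, fixed; origin under its centre. The nest for the lying cap is near its -y edge; the two other caps stand on its +y half
- nest (a point): mouth of the nest, on the line of the bore, 48 mm above the table; axes as the plate's. Two aluminium V faces run from here 43 mm towards +y, the way the pin goes in. Behind the cap a steel fork, its slot 27 mm wide and open upwards for pin and ball, is the end stop: an adjustable slide, front face clamped anywhere from 31 to 43 mm from here (not reported: feel for it). Fork 80 mm wide, top 62 mm above the table
- rest: fixed grey V-rest, base 70 (x) by 190 (y) by 10 mm, origin under its centre. Two upright aluminium 90-degree Vs, 8 mm thick, 44 mm wide, tops about 68 mm above the table, stand across its y axis at y = +71.5 mm (for the go pin) and y = -71.5 mm (for the no-go end)
- seat (a point): point of the V-rest 62 mm above the table, x = 0, y = +17.5 mm of the rest: where the gauge's origin belongs when it lies in both Vs, gauge +y along rest +y; up to 9 mm either way along the axis both ends are still on their Vs
- cap_b: bystander: another orange cap, standing on its open end on the plate; origin at its underside
- cap_c: bystander: another orange cap, standing on its open end on the plate; origin at its underside
- bottle: bystander: squat open clear glass bottle, 72 mm diameter, 85 mm tall, loose on the table; origin at its underside
- magnifier: bystander: magnifier swung back out of the way, fixed: aluminium post on a round 110 mm foot, arm and a lens in a 120 mm ring 0.20 m above the table; 0.22 m tall; origin on the table under the lens, the post 157 mm from it towards +x and +y
Not all that is in view belongs to the job. What is shaped like the gauge but blue or green is not meant.

How it is judged:
By the outcome, as a careful person would: the job done as asked, in the order asked, and still so for the second after the job is handed in, with the robot touching nothing.
It also fails if it takes over 72 s, if anything falls off the work surface, if the arm or the gripper's body presses on something with over 40 N, if the wrist force passes 120 N, or if a joint passes its speed limit or range.

## Working session

There is one attempt and no reset: what is moved stays moved. The work goes in short steps, Python scripts to look and compute and a tool call to move; the robot and the scene stay as the last step left them, time stands still between calls to the robot, and variables do not carry over. Pictures are saved under pics/ and viewed, and the job is handed in when it is done.

Besides the shell and the picture viewer there is one more tool, called by a JSON object that holds its "fn" and its "kwargs", one argument or row to a line. servo_tool: Moves the arm, as the interface text tells. Its arguments: {"type":"object","properties":{"commands":{"type":"array","items":{"type":"object","properties":{"tx":{"type":"number"},"ty":{"type":"number"},"tz":{"type":"number"},"ax":{"type":"number"},"ay":{"type":"number"},"az":{"type":"number"},"claw":{"type":"number"}}}}},"required":["commands"]}

```bash
ls; mkdir -p pics
cat > h.py <<'E'
import numpy as np, cv2
from rig import *
def save(n,im): cv2.imwrite('pics/'+n,im[:,:,::-1])
def cal(n):
    c=get_calibration(n); f=210/np.tan(np.radians(c['vertical_fov'])/2); return c,f
def pix2w(n,u,v,d):
    c,f=cal(n); p=np.array([(u-c['cx'])/f*d,(v-c['cy'])/f*d,d]); return np.array(c['R']).T@(p-np.array(c['t']))
def w2pix(n,X):
    c,f=cal(n); p=np.array(c['R'])@np.array(X)+np.array(c['t']); return np.array([c['cx']+f*p[0]/p[2],c['cy']+f*p[1]/p[2]])
E
python3 - <<'E'
from h import *
o=get_obs(); print(o)
for n in ['scene','side','wrist']:
    im,d=get_image(n); save(n+'0.png',im); np.save(n+'0.npy',d); c=get_calibration(n); print(n,{k:np.round(v,3).tolist() for k,v in c.items()})
E
```

```text
pics
{'time_s': 0.0, 'qpos': array([-0.02891343,  0.46943765, -0.04859306,  1.53368286,  0.02410904,
        1.1409923 , -0.08228575]), 'dq': array([-0.00094705, -0.00071936,  0.00089596, -0.00016003,  0.00020819,
       -0.00141661, -0.00100982]), 'joint_torque': array([ 1.18357209e-03, -5.10321057e+01, -4.63755790e-02, -2.37716943e+01,
        1.05899444e-02,  7.35067850e-03,  1.56414734e-05]), 'ee_pos': array([6.74470886e+02, 1.84593987e-02, 2.55268606e+02]), 'orientation': array([-6.55067789e-04,  7.07084827e-01,  7.07128074e-01, -7.11434593e-04]), 'contact_force': array([ 0.35811999, -0.87266615,  0.38842465]), 'wrist_torque': array([ 0.00847731, -0.00951335, -0.01995614]), 'width': 85.50586849676776}
scene {'vertical_fov': 53.524, 'cx': 278.859, 'cy': 209.798, 'R': [[-0.752, 0.659, -0.017], [0.38, 0.413, -0.828], [-0.538, -0.629, -0.561]], 't': [330.714, -140.368, 1288.336]}
side {'vertical_fov': 42.202, 'cx': 276.603, 'cy': 214.154, 'R': [[-0.78, -0.625, -0.013], [-0.472, 0.603, -0.643], [0.41, -0.496, -0.765]], 't': [425.016, 245.453, 1297.066]}
wrist {'vertical_fov': 65.706, 'cx': 274.513, 'cy': 207.318, 'hand_eye': [[-0.001, -0.955, -0.298, 76.436], [1.0, -0.001, -0.001, 0.989], [0.001, -0.298, 0.955, -118.404], [0.0, 0.0, 0.0, 1.0]]}
```

View pics/scene0.png

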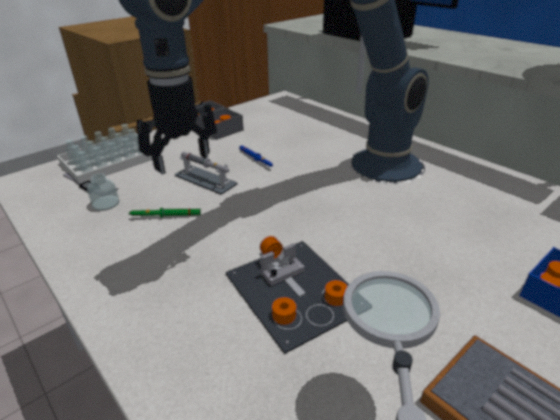

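View pics/side0.png

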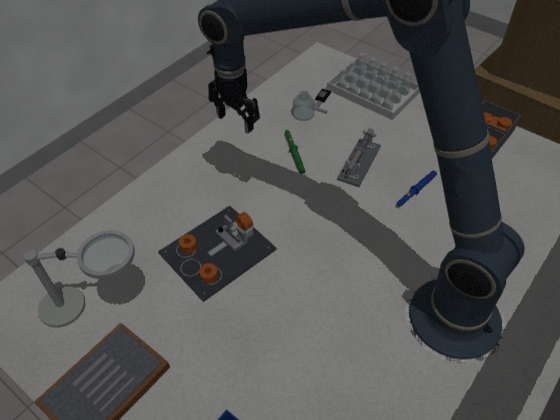

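View pics/wrist0.png

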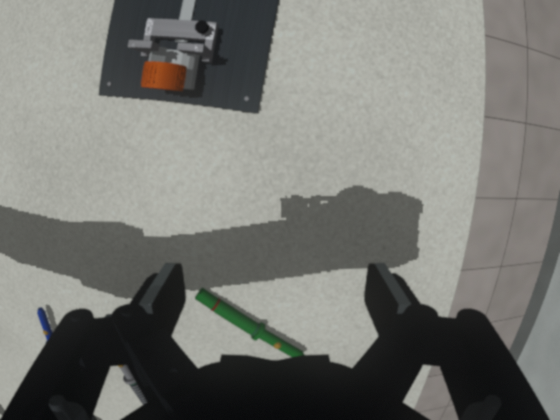

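Candidates for the gauge: steel one in the rest at scene (206,165); look-alikes are green (165,212) and blue (256,157), both lying on the table. By the description it's the steel one in the rest. I'll check it with a close crop and measure.

Run:
```python
from h import *
o=get_obs()
for n in ['scene','side']:
    im,d=get_image(n)
    for q in ['gauge','grip','ball','cap','nest','rest','seat','plate','bottle','magnifier']:
        r=tip_of(n,q)[:4]
        s=[]
        for x in r:
            u,v=x['xy']; dd=d[int(v),int(u)] if 0<=v<420 and 0<=u<560 else 0
            s.append((round(x['score'],2),np.round([u,v]).tolist(),np.round(pix2w(n,u,v,dd)).tolist()))
        print(n,q,s)
im,d=get_image('scene')
a=cv2.resize(im[140:200,165:250],None,fx=4.5,fy=4.5,interpolation=cv2.INTER_CUBIC)
im2,_=get_image('side')
b=cv2.resize(im2[120:190,330:400],None,fx=4.0,fy=4.0,interpolation=cv2.INTER_CUBIC)
c=np.zeros((290,a.shape[1]+b.shape[1],3),np.uint8); c[:a.shape[0],:a.shape[1]]=a; c[:b.shape[0],a.shape[1]:]=b
save('crop1.png',c)
```

```text
scene gauge [(0.87, [207.0, 158.0], [460.0, -285.0, 75.0]), (0.78, [260.0, 156.0], [271.0, -283.0, 19.0]), (0.69, [163.0, 210.0], [648.0, -208.0, 23.0])]
scene grip [(0.65, [172.0, 214.0], [634.0, -191.0, 13.0]), (0.63, [251.0, 158.0], [273.0, -325.0, -3.0]), (0.54, [198.0, 161.0], [478.0, -304.0, 66.0])]
scene ball [(0.86, [150.0, 213.0], [677.0, -225.0, 20.0]), (0.73, [217.0, 168.0], [459.0, -238.0, 63.0]), (0.72, [266.0, 160.0], [280.0, -244.0, 24.0])]
scene cap [(0.86, [335.0, 299.0], [555.0, 293.0, 27.0]), (0.69, [286.0, 313.0], [650.0, 262.0, 34.0]), (0.57, [273.0, 244.0], [560.0, 119.0, 59.0]), (0.53, [208.0, 163.0], [465.0, -274.0, 67.0])]
scene nest [(0.71, [271.0, 245.0], [567.0, 121.0, 61.0])]
scene rest [(0.62, [204.0, 177.0], [467.0, -299.0, 12.0])]
scene seat [(0.67, [337.0, 300.0], [553.0, 297.0, 26.0]), (0.64, [204.0, 164.0], [474.0, -276.0, 66.0])]
scene plate [(0.57, [298.0, 292.0], [585.0, 223.0, 13.0])]
scene bottle [(0.81, [106.0, 204.0], [742.0, -343.0, 19.0])]
scene magnifier []
side gauge [(0.82, [358.0, 151.0], [465.0, -278.0, 65.0]), (0.76, [411.0, 191.0], [278.0, -273.0, 24.0])]
side grip [(0.86, [420.0, 184.0], [272.0, -307.0, 27.0]), (0.77, [363.0, 144.0], [464.0, -303.0, 73.0]), (0.76, [298.0, 155.0], [617.0, -196.0, 20.0])]
side ball [(0.61, [407.0, 194.0], [282.0, -257.0, 23.0]), (0.59, [357.0, 151.0], [467.0, -276.0, 65.0]), (0.51, [291.0, 142.0], [667.0, -222.0, 26.0])]
side cap [(0.7, [208.0, 276.0], [527.0, 293.0, 34.0]), (0.7, [188.0, 246.0], [632.0, 257.0, 33.0]), (0.52, [244.0, 220.0], [554.0, 124.0, 67.0])]
side nest [(0.59, [245.0, 219.0], [551.0, 120.0, 69.0])]
side rest [(0.87, [360.0, 160.0], [463.0, -299.0, 11.0]), (0.24, [217.0, 252.0], [569.0, 217.0, 16.0])]
side seat []
side plate [(0.74, [215.0, 253.0], [573.0, 219.0, 11.0])]
side bottle []
side magnifier []
```

View pics/crop1.png

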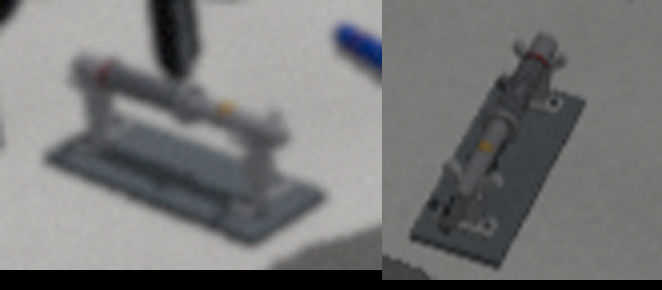

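{"fn": "servo_tool", "kwargs": {
  "commands": [
    {"tx": 35,"ty": -55},
    {"tx": 70,"ty": -110},
    {"tx": 70,"ty": -110},
    {"tx": 70,"ty": -110}
  ]
}}

```text
invalid input
```

```bash
cat >> h.py <<'E'
from scipy.spatial.transform import Rotation as Ro
def wpose(o):
    q=o['orientation']; R=Ro.from_quat([q[1],q[2],q[3],q[0]]).as_matrix()
    T=np.eye(4); T[:3,:3]=R; T[:3,3]=o['ee_pos']; return T
def wcam(o): return wpose(o)@np.array(get_calibration('wrist')['hand_eye'])
def wray(u,v):
    c,f=cal('wrist'); dx=(np.asarray(u)-c['cx']); dy=(np.asarray(v)-c['cy']); r=np.hypot(dx,dy)+1e-9; th=r/f
    return np.stack([np.sin(th)*dx/r,np.sin(th)*dy/r,np.cos(th)],-1)
def wcloud(o,d,u,v):
    # u,v arrays -> world
    u=np.asarray(u);v=np.asarray(v)
    ray=wray(u,v); p=ray/ray[...,2:3]*d[v.astype(int),u.astype(int)][...,None]
    T=wcam(o); return p@T[:3,:3].T+T[:3,3]
def wplane(o,u,v,z):
    T=wcam(o); r=wray(u,v)@T[:3,:3].T; s=(z-T[2,3])/r[...,2]; return T[:3,3]+r*s[...,None]
E
python3 - <<'E'
from h import *
o=get_obs(); im,d=get_image('wrist'); save('w1.png',im); np.savez('w1.npz',im=im,d=d,T=wpose(o)); import pickle; pickle.dump(o,open('w1.pkl','wb')); print(o['ee_pos'],o['orientation'],o['contact_force'])
for q in ['cap','nest','plate']:
    print(q,[(round(x['score'],2),np.round(x['xy'],1).tolist()) for x in tip_of('wrist',q)[:4]])
E
```

```text
[6.75013650e+02 2.10153826e-02 2.56335895e+02] [5.09232408e-06 7.07126782e-01 7.07086779e-01 3.46339164e-05] [-0.28414486 -0.8356644   0.04649783]
cap [(0.74, [187.8, 1.9]), (0.67, [164.6, 75.1])]
nest [(0.71, [163.3, 84.8]), (0.25, [188.2, 0.8])]
plate [(0.94, [189.1, 3.5])]
```

View pics/w1.png

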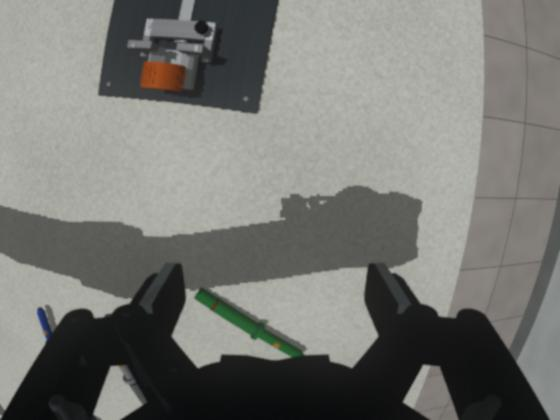

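{"fn": "servo_tool", "kwargs": {
  "commands": [
    {"tx": 35,"ty": -55,"tz": 0,"ax": 0,"ay": 0,"az": 0,"claw": 0},
    {"tx": 70,"ty": -110,"tz": 0,"ax": 0,"ay": 0,"az": 0,"claw": 0},
    {"tx": 70,"ty": -110,"tz": 0,"ax": 0,"ay": 0,"az": 0,"claw": 0},
    {"tx": 70,"ty": -110,"tz": 0,"ax": 0,"ay": 0,"az": 0,"claw": 0}
  ]
}}

```text
time_s: 2.05
ee_pos: [565.4, 70.0, 256.9]
orientation: [0.001, 0.707, 0.707, 0.001]
contact_force: [1.3, -0.3, 0.2]
width: 85.7
```

Run:
```python
from h import *
o=get_obs(); im,d=get_image('wrist'); save('w1.png',im); np.savez('w1.npz',im=im,d=d,T=wpose(o)); import pickle; pickle.dump(o,open('w1.pkl','wb')); print(o['time_s'],o['ee_pos'],o['orientation'],o['contact_force'])
for q in ['cap','nest','plate']:
    print(q,[(round(x['score'],2),np.round(x['xy'],1).tolist()) for x in tip_of('wrist',q)[:4]])
```

```text
2.05 [565.43583503  69.95180572 256.93765459] [6.45476156e-04 7.06962435e-01 7.07250614e-01 5.16981708e-04] [ 1.32667589 -0.30887606  0.15185987]
cap [(0.89, [269.6, 140.2]), (0.6, [341.4, 23.8])]
nest [(0.73, [270.3, 150.3])]
plate [(0.76, [281.6, 55.7])]
```

View pics/w1.png

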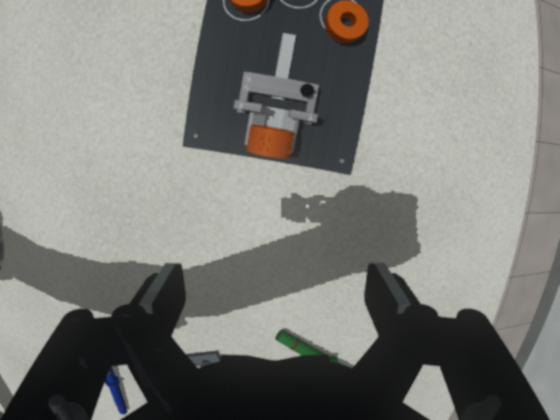

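Run:
```python
from h import *
import pickle
z=np.load('w1.npz'); im=z['im']; d=z['d']; o=pickle.load(open('w1.pkl','rb'))
# plate mask: dark grey
vv,uu=np.mgrid[0:420,0:560]
P=wcloud(o,d,uu,vv)
hsv=cv2.cvtColor(im,cv2.COLOR_RGB2HSV)
org=(hsv[...,0]<14)&(hsv[...,1]>180)&(hsv[...,2]>80)
m=org&(uu>230)&(uu<310)&(vv>100)&(vv<170)
Q=P[m]; print('cap cloud',Q.min(0),Q.max(0),m.sum())
# plate: pixels with height near 8 & dark
top=wplane(o,uu.astype(float),vv.astype(float),8.0)
pm=(hsv[...,2]<75)&(vv<185)&(uu>170)&(uu<400)&(d>0)
n,l,st,ce=cv2.connectedComponentsWithStats(pm.astype(np.uint8))
i=1+np.argmax(st[1:,4]); pm=l==i
cnt=max(cv2.findContours(pm.astype(np.uint8),0,cv2.CHAIN_APPROX_NONE)[0],key=len)[:,0]
W=wplane(o,cnt[:,0].astype(float),cnt[:,1].astype(float),8.0)[:,:2]
h=cv2.convexHull(cnt)[:,0]
# fit lines: left edge, right edge, bottom edge
def fit(sel):
    p=W[sel].astype(np.float32); vx,vy,x,y=cv2.fitLine(p,cv2.DIST_HUBER,0,0.01,0.01).ravel()
    r=np.abs((p-[x,y])@[-vy,vx]); p=p[r<1.5]; vx,vy,x,y=cv2.fitLine(p,cv2.DIST_L2,0,0.01,0.01).ravel(); return vx,vy,x,y,len(p)
u,v=cnt.T
L=fit((u<205)&(v<140)&(v>5)); R=fit((u>350)&(v<165)&(v>5)); B=fit((v>145)&(u>190)&(u<345)&(v>147+ (u-184)*0.156-4))
for n,a in zip('LRB',(L,R,B)): print(n,a, np.degrees(np.arctan2(a[1],a[0])))
def X(a,b):
    A=np.array([[a[0],-b[0]],[a[1],-b[1]]]); t=np.linalg.solve(A,[b[2]-a[2],b[3]-a[3]]); return np.array([a[2]+t[0]*a[0],a[3]+t[0]*a[1]])
print('corners',X(L,B),X(R,B),np.linalg.norm(X(L,B)-X(R,B)))
# depth sample on plate and table
for (a,b) in [(220,100),(350,120),(200,50),(120,120),(420,120)]: print((a,b),P[b,a])
# cap cyl fit: axis level with yaw
from scipy.optimize import least_squares
def res(p):
    th,cx,zc,r=p; ax=np.array([np.sin(-th),np.cos(th),0]); n=np.array([np.cos(th),np.sin(th),0])
    s=(Q-np.array([Q[:,0].mean(),Q[:,1].mean(),0]))@n-cx
    return np.hypot(s,Q[:,2]-zc)-22
s=least_squares(lambda p:res([p[0],p[1],p[2],22]),[-.15,0,48],loss='soft_l1'); print(np.degrees(s.x[0]),s.x[1:],s.cost)
th=s.x[0]; c=Q.mean(0)[:2]+s.x[1]*np.array([np.cos(th),np.sin(th)]); a=np.array([-np.sin(th),np.cos(th)]); t=(Q[:,:2]-c)@a
print('axis pt',c,'ext',np.percentile(t,[1,99]), 'center',c+a*np.percentile(t,[1,99]).mean())
big=cv2.resize(im[60:180,210:330],None,fx=5,fy=5,interpolation=cv2.INTER_CUBIC); save('w1c.png',big)
```

```text
cap cloud [540.47436985 101.26573463  34.26544756] [582.50077377 146.41153795 375.32723758] 1058
L (np.float32(0.16744336), np.float32(0.9858817), np.float32(475.36328), np.float32(184.76419), 123) 80.360794
R (np.float32(0.17433695), np.float32(0.9846861), np.float32(671.6816), np.float32(175.42148), 154) 79.95992
B (np.float32(0.98408437), np.float32(-0.17770204), np.float32(561.47833), np.float32(90.41938), 147) -10.235938
corners [462.37894  108.314354] [653.6842  73.7692] 194.39926
(220, 100) [505.75179347 157.53354551   9.50567398]
(350, 120) [652.19839368 135.57949447   8.44238251]
(200, 50) [483.36031623 216.40050838  10.07161635]
(120, 120) [376.85658478 141.85898555   0.78362167]
(420, 120) [743.52140023 140.66687298   1.08721563]
-11.086499429454351 [ 0.45641281 48.97276086] 1211.6495064031883
axis pt [561.86746056 115.70775529] ext [-12.69405465  12.03389735] center [561.8039895  115.38383657]
```

View pics/w1c.png

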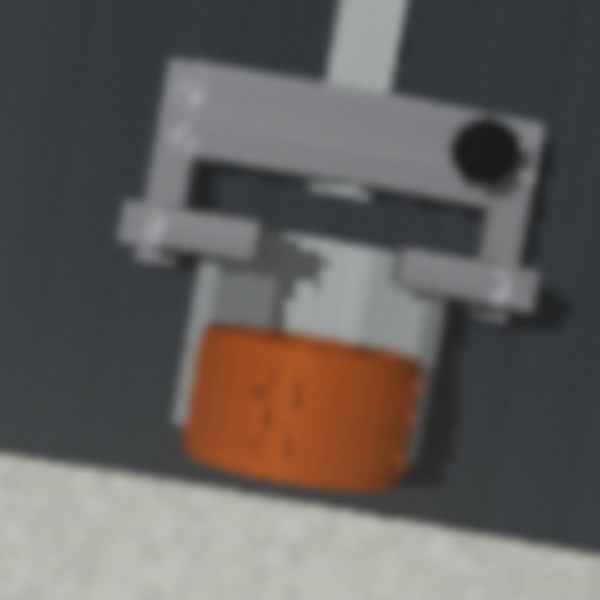

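{"fn": "servo_tool", "kwargs": {
  "commands": [
    {"tx": -60,"ty": -14,"tz": 0,"ax": 0,"ay": 0,"az": 0,"claw": 0},
    {"tx": -120,"ty": -28,"tz": 0,"ax": 0,"ay": 0,"az": 0,"claw": 0},
    {"tx": -180,"ty": -42,"tz": 0,"ax": 0,"ay": 0,"az": 0,"claw": 0},
    {"tx": -240,"ty": -56,"tz": 0,"ax": 0,"ay": 0,"az": 0,"claw": 0},
    {"tx": -300,"ty": -70,"tz": 0,"ax": 0,"ay": 0,"az": 0,"claw": 0},
    {"tx": -350,"ty": -84,"tz": 0,"ax": 0,"ay": 0,"az": 0,"claw": 0},
    {"tx": -390,"ty": -98,"tz": 0,"ax": 0,"ay": 0,"az": 0,"claw": 0},
    {"tx": -390,"ty": -98,"tz": 0,"ax": 0,"ay": 0,"az": 0,"claw": 0},
    {"tx": -390,"ty": -98,"tz": 0,"ax": 0,"ay": 0,"az": 0,"claw": 0}
  ]
}}

```text
time_s: 3.38
ee_pos: [467.4, -319.9, 256.0]
orientation: [-0.0, 0.707, 0.707, 0.0]
contact_force: [0.1, 0.4, 0.3]
width: 85.3
```

```bash
cat > shot.py <<'E'
from h import *
import pickle,sys
def shot(name,qs=()):
    o=get_obs(); im,d=get_image('wrist'); save(name+'.png',im); pickle.dump((o,im,d),open(name+'.pkl','wb')); print(round(o['time_s'],2),np.round(o['ee_pos'],2),np.round(o['orientation'],4),np.round(o['contact_force'],2),round(o['width'],1))
    for q in qs:
        print(q,[(round(x['score'],2),np.round(x['xy'],1).tolist()) for x in tip_of('wrist',q)[:4]])
    return o,im,d
if __name__=='__main__': shot(sys.argv[1],sys.argv[2:])
E
python3 shot.py w2 gauge grip ball seat
```

```text
3.38 [ 467.41 -319.91  256.02] [-2.000e-04  7.072e-01  7.070e-01  2.000e-04] [0.05 0.38 0.32] 85.3
gauge [(0.92, [117.7, 155.5]), (0.89, [431.9, 97.1]), (0.86, [266.7, 150.1])]
grip [(0.83, [277.6, 181.9]), (0.76, [117.4, 182.9]), (0.58, [409.2, 74.9])]
ball [(0.95, [449.3, 112.4]), (0.74, [117.5, 130.1]), (0.66, [260.1, 116.9])]
seat [(0.67, [270.7, 150.8])]
```

View pics/w2.png

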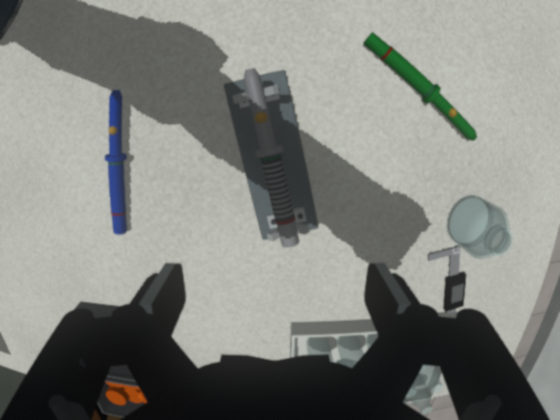

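Run:
```python
from h import *
import pickle
o,im,d=pickle.load(open('w2.pkl','rb'))
for n,(u,v),z in [('gauge',(266.7,150.1),62),('grip',(277.6,181.9),72),('ball',(260.1,116.9),73),('seat',(270.7,150.8),62),('tip',(252,72),62),('end',(289,244),62)]:
    print(n,wplane(o,u,v,z), wcloud(o,d,int(u),int(v)))
P=wcloud(o,d,*np.meshgrid(np.arange(560),np.arange(420)))
m=np.zeros((420,560),bool); m[65:250,235:310]=1
hsv=cv2.cvtColor(im,cv2.COLOR_RGB2HSV)
# gauge axis: points above z 66
q=P[m&(P[...,2]>66)&(P[...,2]<85)]; print(len(q), q.min(0),q.max(0))
from scipy.optimize import least_squares
q=q[(q[:,1]<1e9)]
c0=q.mean(0)
vx,vy,x,y=cv2.fitLine(q[:,:2].astype(np.float32),cv2.DIST_HUBER,0,.01,.01).ravel(); print('line yaw',np.degrees(np.arctan2(vy,vx)),x,y)
yaw=np.arctan2(vy,vx); a=np.array([vx,vy]); 
if vy<0:a=-a
t=(q[:,:2]-[x,y])@a; n=np.array([a[1],-a[0]]); s=(q[:,:2]-[x,y])@n
for k in np.arange(-110,100,6):
    w=(t>k)&(t<k+6)
    if w.sum()>3: print(k,w.sum(),'s',np.round([s[w].min(),s[w].max(),s[w].mean()],1),'z',round(np.percentile(q[w,2],95),1), np.round([x+a[0]*(k+3),y+a[1]*(k+3)]))
# rest base from seg
r=silhouettes('wrist','rest')
print([x['score'] for x in r])
if r: np.save('rest.npy',r[0]['pixels'])
r=silhouettes('wrist','gauge'); print([(x['score'],x['xy']) for x in r]); 
np.save('gm.npy',np.array([x['pixels'] for x in r]))
big=cv2.resize(im[60:255,215:330],None,fx=3,fy=3,interpolation=cv2.INTER_CUBIC); save('w2c.png',big)
```

```text
gauge [ 460.60634546 -283.09704544   62.        ] [ 460.34674317 -281.07054214   77.25949785]
grip [ 471.0497497  -312.38019301   72.        ] [ 470.47124011 -311.29677408   72.90441804]
ball [ 454.98181042 -250.67455299   73.        ] [ 454.93254279 -249.82111491   73.82793224]
seat [ 464.45962115 -283.7931633    62.        ] [ 464.00217396 -281.18513208   76.45361376]
tip [ 447.04419002 -207.47424143   62.        ] [ 447.46825822 -208.18989141   68.19767811]
end [ 483.20305235 -381.15203834   62.        ] [ 482.70111735 -376.47868584   72.61286557]
3282 [ 431.1863615  -381.43847039   66.01178484] [ 500.16532022 -204.21872789   78.05691971]
line yaw -77.2328 464.43323 -290.5185
-92 86 s [-8.8  8.3  0.1] z 72.7 [ 484. -377.]
-86 97 s [-17.4  18.4   0.3] z 72.5 [ 483. -371.]
-80 106 s [-18.1  17.6   0.3] z 72.6 [ 481. -366.]
-74 96 s [-8.7  8.4 -0.1] z 72.9 [ 480. -360.]
-68 100 s [-10.    9.3  -0.2] z 73.7 [ 479. -354.]
-62 103 s [-9.8  9.  -0.1] z 73.4 [ 477. -348.]
-56 116 s [-9.9  9.  -0.2] z 73.6 [ 476. -342.]
-50 108 s [-9.5  9.2 -0.1] z 73.7 [ 475. -336.]
-44 115 s [-9.9  9.   
[... 402 characters left out ...]
3. -284.]
10 120 s [-12.8   6.9  -1.1] z 75.4 [ 462. -278.]
16 100 s [-7.6  7.  -0.2] z 71.4 [ 460. -272.]
22 98 s [-7.8  7.1 -0.2] z 71.3 [ 459. -266.]
28 100 s [-7.8  7.3 -0.4] z 71.3 [ 458. -260.]
34 94 s [-7.   7.   0.1] z 73.3 [ 456. -254.]
40 93 s [-6.7  7.3  0.1] z 74.1 [ 455. -249.]
46 93 s [-7.1  6.5 -0.4] z 71.3 [ 454. -243.]
52 99 s [-7.4  6.9 -0.1] z 71.6 [ 452. -237.]
58 154 s [-20.6  19.9   0.2] z 71.1 [ 451. -231.]
64 141 s [-19.3  19.6   0. ] z 71.0 [ 450. -225.]
70 98 s [-7.2  7.3  0.1] z 71.4 [ 448. -219.]
76 92 s [-7.1  6.8  0. ] z 71.2 [ 447. -213.]
82 59 s [-5.3  5.9  0.1] z 69.3 [ 446. -208.]
[0.82]
[(0.92, [419.4, 82.6]), (0.63, [118.0, 169.6]), (0.61, [271.9, 164.5])]
```

View pics/w2c.png

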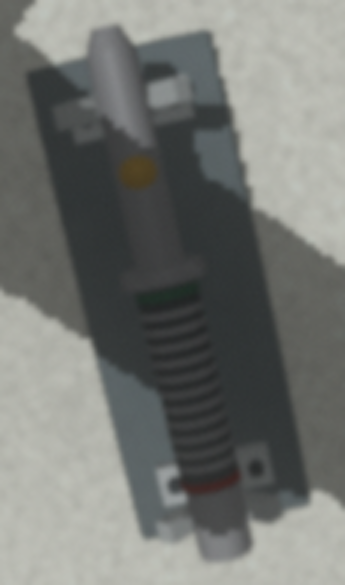

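{"fn": "servo_tool", "kwargs": {
  "commands": [
    {"tx": 1,"ty": 1.5,"tz": 40,"ax": 0,"ay": 0,"az": -0.11,"claw": 0},
    {"tx": 2,"ty": 3,"tz": 90,"ax": 0,"ay": 0,"az": -0.223,"claw": 0},
    {"tx": 2,"ty": 3,"tz": 110,"ax": 0,"ay": 0,"az": -0.223,"claw": 0},
    {"tx": 2,"ty": 3,"tz": 110,"ax": 0,"ay": 0,"az": -0.223,"claw": 0},
    {"tx": 2,"ty": 3,"tz": 110,"ax": 0,"ay": 0,"az": -0.223,"claw": 0}
  ]
}}

```text
time_s: 4.35
ee_pos: [470.8, -318.3, 147.4]
orientation: [0.001, 0.624, 0.781, 0.0]
contact_force: [-0.3, -0.5, 1.0]
width: 85.4
```

```bash
python3 shot.py w3 grip gauge
```

```text
4.35 [ 470.84 -318.3   147.44] [1.000e-03 6.240e-01 7.814e-01 2.000e-04] [-0.35 -0.46  0.95] 85.4
grip [(0.78, [63.5, 165.6]), (0.7, [475.0, 110.5]), (0.58, [273.8, 222.1])]
gauge [(0.97, [273.0, 167.4]), (0.94, [493.8, 145.8]), (0.64, [66.5, 127.4])]
```

View pics/w3.png

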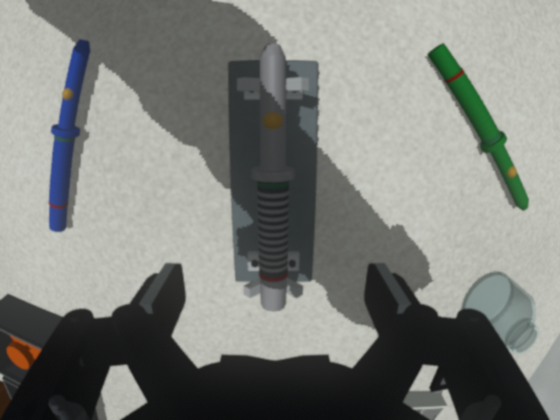

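```bash
cat > axis.py <<'E'
from h import *
import pickle,sys
def axis(name,zlo=60,zhi=90,box=(30,315,225,325)):
    o,im,d=pickle.load(open(name+'.pkl','rb'))
    P=wcloud(o,d,*np.meshgrid(np.arange(560),np.arange(420)))
    T=wpose(o); Pt=(P-T[:3,3])@T[:3,:3]  # tool coords
    m=np.zeros((420,560),bool); m[box[0]:box[1],box[2]:box[3]]=1
    m&=(P[...,2]>zlo)&(P[...,2]<zhi)&(abs(Pt[...,1])<16)&(d>0)
    q=Pt[m]; return o,q,P[m],m
if __name__=='__main__':
    o,q,W,m=axis('w3',66)
    for k in np.arange(-70,130,8):
        w=(q[:,0]>k)&(q[:,0]<k+8)
        if w.sum()>5: print(k,w.sum(),np.round([q[w,1].min(),q[w,1].max(),q[w,1].mean()],1),'z',np.round(np.percentile(q[w,2],5),1),np.round(np.percentile(W[w,2],95),1))
    print(q.min(0),q.max(0))
E
python3 axis.py
```

```text
-70 16 [-9.2  6.2 -0.6] z 75.8 71.8
-62 213 [-9.1  8.4 -0.7] z 74.8 72.7
-54 234 [-9.  15.6 -0.1] z 75.0 72.5
-46 234 [-8.8  8.2 -0.4] z 74.8 72.7
-38 263 [-10.1   9.5  -0.4] z 74.3 73.2
-30 282 [-9.9  9.3 -0.3] z 74.3 73.2
-22 304 [-9.8  9.3 -0.4] z 74.3 73.2
-14 328 [-10.2   9.2  -0.3] z 74.1 73.4
-6 321 [-10.1   9.1  -0.3] z 74.0 73.4
2 350 [-10.    9.   -0.4] z 74.0 73.4
10 349 [-9.9  8.9 -0.2] z 74.1 73.3
18 374 [-9.7  9.4 -0.4] z 74.1 73.3
26 350 [-13.9  12.4  -0.5] z 72.3 75.1
34 529 [-13.8  13.   -0.4] z 70.6 76.8
42 305 [-7.5  6.7 -0.4] z 76.1 71.3
50 306 [-8.1  6.7 -0.4] z 76.0 71.4
58 314 [-8.   7.3 -0.5] z 75.9 71.4
66 327 [-7.9  7.3 -0.4] z 73.3 74.0
74 311 [-7.9  7.2 -0.3] z 76.1 71.2
82 330 [-15.7  15.6   0.1] z 76.0 71.3
90 358 [-15.7  15.6   0.1] z 76.0 71.3
98 306 [-7.8  6.6 -0.5] z 75.9 71.4
106 253 [-7.8  6.6 -0.5] z 76.3 71.0
114 52 [-4.2  4.2 -0.1] z 78.6 68.6
[-63.2415704  -15.68166056  69.80221743] [117.18850869  15.62389329  81.44547341]
```

{"fn": "servo_tool", "kwargs": {
  "commands": [
    {"tx": 1,"ty": -0.3,"tz": 50,"ax": 0,"ay": 0,"az": 0,"claw": 0},
    {"tx": 1,"ty": -0.3,"tz": 80,"ax": 0,"ay": 0,"az": 0,"claw": 0},
    {"tx": 1,"ty": -0.3,"tz": 80,"ax": 0,"ay": 0,"az": 0,"claw": 0},
    {"tx": 1,"ty": -0.3,"tz": 80,"ax": 0,"ay": 0,"az": 0,"claw": 120},
    {"tx": 1,"ty": -0.3,"tz": 80,"ax": 0,"ay": 0,"az": 0,"claw": 255},
    {"tx": 1,"ty": -0.3,"tz": 80,"ax": 0,"ay": 0,"az": 0,"claw": 255},
    {"tx": 1,"ty": -0.3,"tz": 80,"ax": 0,"ay": 0,"az": 0,"claw": 255},
    {"tx": 1,"ty": -0.3,"tz": 80,"ax": 0,"ay": 0,"az": 0,"claw": 255}
  ]
}}

```text
time_s: 5.5
ee_pos: [469.6, -317.4, 67.2]
orientation: [0.0, 0.624, 0.781, -0.0]
contact_force: [-2.2, 0.9, 6.6]
width: 17.9
```

```bash
python3 shot.py w4
```

```text
5.5 [ 469.6  -317.35   67.18] [ 3.000e-04  6.241e-01  7.814e-01 -0.000e+00] [-2.16  0.93  6.61] 17.9
```

View pics/w4.png

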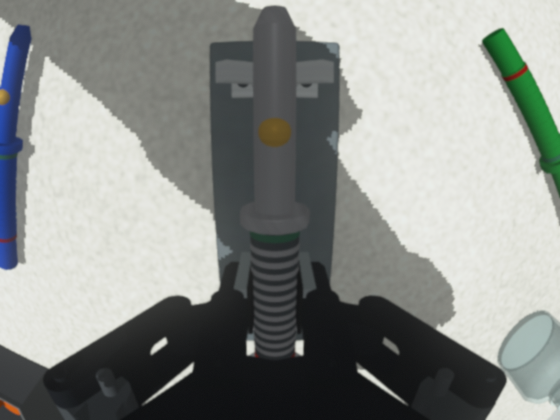

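{"fn": "servo_tool", "kwargs": {
  "commands": [
    {"tx": 0,"ty": 0,"tz": -20,"ax": 0,"ay": 0,"az": 0,"claw": 255},
    {"tx": 0,"ty": 0,"tz": -60,"ax": 0,"ay": 0,"az": 0,"claw": 255},
    {"tx": 0,"ty": 0,"tz": -110,"ax": 0,"ay": 0,"az": 0,"claw": 255},
    {"tx": 0,"ty": 0,"tz": -110,"ax": 0,"ay": 0,"az": 0,"claw": 255},
    {"tx": 0,"ty": 0,"tz": -110,"ax": 0,"ay": 0,"az": 0,"claw": 255}
  ]
}}

```text
time_s: 6.18
ee_pos: [468.7, -316.5, 175.3]
orientation: [-0.001, 0.624, 0.781, -0.0]
contact_force: [-0.5, -0.2, -3.5]
width: 18.3
```

```bash
python3 shot.py w5
cat > inhand.py <<'E'
from axis import *
def inhand(name):
    o,im,d=pickle.load(open(name+'.pkl','rb'))
    P=wcloud(o,d,*np.meshgrid(np.arange(560),np.arange(420)))
    T=wpose(o); Pt=(P-T[:3,3])@T[:3,:3]
    m=(abs(Pt[...,1])<18)&(Pt[...,2]<20)&(Pt[...,2]>-20)&(Pt[...,0]>14)&(Pt[...,0]<140)&(d>0)
    q=Pt[m]
    print('xmax',q[:,0].max())
    for k in np.arange(12,124,6):
        w=(q[:,0]>k)&(q[:,0]<k+6)
        if w.sum()>5: print(k,w.sum(),np.round([q[w,1].min(),q[w,1].max(),q[w,1].mean()],2),'z',np.round(np.percentile(q[w,2],5),2))
if __name__=='__main__': inhand(sys.argv[1])
E
python3 inhand.py w5
```

```text
6.17 [ 468.66 -316.48  175.3 ] [-1.000e-03  6.240e-01  7.814e-01 -1.000e-04] [-0.53 -0.24 -3.46] 18.3
xmax 115.86277174523273
12 419 [-16.9   17.97   0.9 ] z -6.02
18 684 [-9.36 10.96  0.82] z -5.78
24 684 [-9.1  10.76  0.79] z -5.87
30 744 [-12.65  14.83   0.78] z -9.4
36 1291 [-12.54  14.72   0.9 ] z -8.66
42 630 [-7.1   8.94  0.76] z -3.69
48 667 [-6.96  8.88  0.95] z -3.76
54 673 [-6.86  8.77  0.94] z -3.75
60 679 [-7.23  8.68  0.83] z -5.36
66 743 [-7.13  9.01  0.91] z -6.45
72 694 [-6.66  8.62  0.92] z -3.93
78 699 [-7.07  8.48  0.86] z -3.73
84 726 [-6.99  8.96  0.89] z -3.58
90 695 [-6.93  8.88  0.97] z -3.58
96 686 [-7.06  8.5   0.81] z -3.75
102 664 [-7.03  8.99  1.02] z -3.58
108 426 [-6.59  8.21  0.88] z -2.31
114 75 [-3.65  6.02  1.17] z -0.29
```

View pics/w5.png

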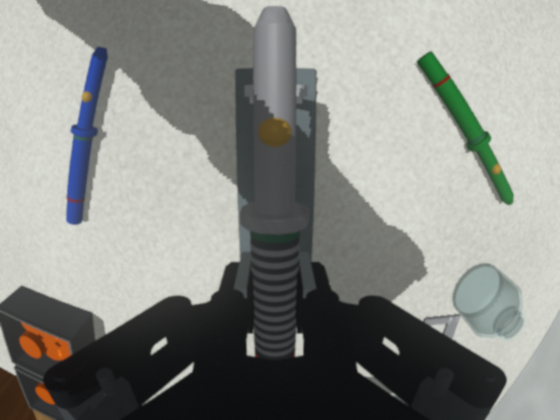

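```bash
cat > capfit.py <<'E'
from h import *
import pickle
from scipy.optimize import least_squares
def capfit(name,box,th0=-0.1755,free=True):
    o,im,d=pickle.load(open(name+'.pkl','rb'))
    if isinstance(o,tuple): o=o[0]
    uu,vv=np.meshgrid(np.arange(560),np.arange(420))
    P=wcloud(o,d,uu,vv); hsv=cv2.cvtColor(im,cv2.COLOR_RGB2HSV)
    m=(hsv[...,0]<14)&(hsv[...,1]>170)&(hsv[...,2]>60)&(uu>box[0])&(uu<box[1])&(vv>box[2])&(vv<box[3])
    Q=P[m]; Q=Q[(Q[:,2]>55)&(Q[:,2]<80)]
    c=Q.mean(0)
    def res(p):
        th=p[2] if free else th0; n=np.array([np.cos(th),np.sin(th)])
        return np.hypot((Q[:,:2]-c[:2])@n-p[0],Q[:,2]-p[1])-22
    s=least_squares(res,[0,48,th0],loss='soft_l1',f_scale=.5)
    th=s.x[2] if free else th0; n=np.array([np.cos(th),np.sin(th)]); a=np.array([-n[1],n[0]])
    p=c[:2]+s.x[0]*n; t=(Q[:,:2]-p)@a; e=np.percentile(t,[1,99])
    print('yaw',np.degrees(th),'z',s.x[1],'front',p+a*e[0],'center',p+a*e.mean(),'len',e[1]-e[0],'rms',np.sqrt(np.mean(s.fun**2)),len(Q))
    return p+a*e.mean(),th
if __name__=='__main__':
    z=np.load('w1.npz'); o=pickle.load(open('w1.pkl','rb')); pickle.dump((o,z['im'],z['d']),open('w1b.pkl','wb'))
    capfit('w1b',(230,310,100,170)); capfit('w1b',(230,310,100,170),-0.1755,False)
E
python3 capfit.py
```

```text
yaw -10.444588321073605 z 48.96431624456665 front [559.52778739 102.68834737] center [561.80119281 115.02109749] len 25.081076352544443 rms 1.1990558768633062 1105
yaw -10.055409304545947 z 48.96611201900252 front [559.61580999 102.70119283] center [561.80369215 115.03950313] len 25.06158249458246 rms 1.1984915254350315 1105
```

Run:
```python
from h import *
d=np.load('scene0.npy'); 
for u,v in [(352,290),(437,310),(392,344),(385,272)]: print(pix2w('scene',u,v,d[v,u]))
```

```text
[666.57972001 411.47846843 213.16526374]
[615.31108179 505.38112392 213.74488581]
[693.92745554 496.29846841 206.80328436]
[605.16891892 418.83268387 212.20863516]
```

{"fn": "servo_tool", "kwargs": {
  "commands": [
    {"tx": 50,"ty": 24,"tz": 4,"ax": 0,"ay": 0,"az": 0.08,"claw": 255},
    {"tx": 105,"ty": 50,"tz": 8,"ax": 0,"ay": 0,"az": 0.18,"claw": 255},
    {"tx": 160,"ty": 77,"tz": 12,"ax": 0,"ay": 0,"az": 0.28,"claw": 255},
    {"tx": 215,"ty": 104,"tz": 16,"ax": 0,"ay": 0,"az": 0.37,"claw": 255},
    {"tx": 255,"ty": 123,"tz": 20,"ax": 0,"ay": 0,"az": 0.401,"claw": 255},
    {"tx": 268,"ty": 130,"tz": 20,"ax": 0,"ay": 0,"az": 0.401,"claw": 255},
    {"tx": 268,"ty": 130,"tz": 20,"ax": 0,"ay": 0,"az": 0.401,"claw": 255},
    {"tx": 268,"ty": 130,"tz": 20,"ax": 0,"ay": 0,"az": 0.401,"claw": 255}
  ]
}}

```text
time_s: 7.22
ee_pos: [536.3, -29.1, 155.7]
orientation: [-0.0, 0.768, 0.64, -0.001]
contact_force: [-0.3, 1.0, -2.5]
width: 18.5
```

```bash
python3 shot.py w6; python3 inhand.py w6 | head -5;python3 inhand.py w6 | tail -4; python3 -c "
from capfit import *
capfit('w6',(200,350,0,120)); capfit('w6',(200,350,0,120),-0.178,False)"
```

```text
7.22 [536.34 -29.14 155.75] [-0.      0.7681  0.6404 -0.0009] [-0.35  1.04 -2.5 ] 18.5
xmax 116.07114373871693
12 438 [-17.67  17.84   0.45] z -18.89
18 688 [-9.55 11.02  0.64] z -5.77
24 674 [-9.28 10.67  0.73] z -5.89
30 733 [-12.82  14.67   0.73] z -9.36
96 680 [-7.17  8.9   0.88] z -3.58
102 679 [-7.17  8.79  0.83] z -3.61
108 430 [-6.87  8.46  0.88] z -2.52
114 99 [-4.18  5.89  0.83] z -0.36
yaw -9.326923375282197 z 48.971871464403876 front [559.82004795 101.54522989] center [561.21869102 110.06114026] len 17.260003687803934 rms 0.8780996965095665 960
yaw -10.198648753328653 z 48.97169700188678 front [559.69737245 101.60025355] center [561.22032818 110.06563114] len 17.202559342548103 rms 0.8837027458740614 960
```

View pics/w6.png

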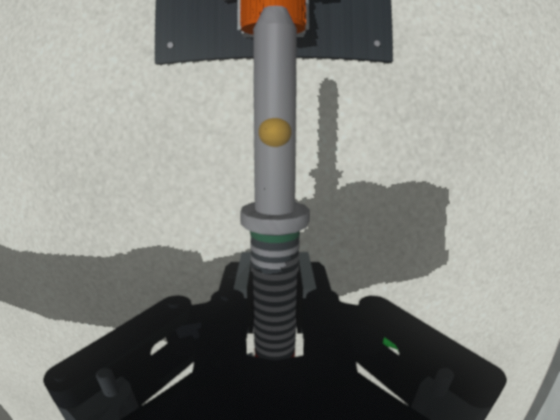

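{"fn": "servo_tool", "kwargs": {
  "commands": [
    {"tx": 0,"ty": -1.4,"tz": 50,"ax": 0,"ay": 0,"az": 0,"claw": 255},
    {"tx": 0,"ty": -1.4,"tz": 95,"ax": 0,"ay": 0,"az": 0,"claw": 255},
    {"tx": 0,"ty": -1.4,"tz": 102.3,"ax": 0,"ay": 0,"az": 0,"claw": 255},
    {"tx": 0,"ty": -1.4,"tz": 102.3,"ax": 0,"ay": 0,"az": 0,"claw": 255},
    {"tx": 0,"ty": -1.4,"tz": 102.3,"ax": 0,"ay": 0,"az": 0,"claw": 255},
    {"tx": 0,"ty": -1.4,"tz": 102.3,"ax": 0,"ay": 0,"az": 0,"claw": 255}
  ]
}}

```text
time_s: 8.02
ee_pos: [536.8, -26.8, 55.6]
orientation: [0.001, 0.767, 0.641, 0.001]
contact_force: [-0.2, 0.5, -1.7]
width: 18.0
```

Run:
```python
from h import *
for i in range(2):
    o=get_obs(); print(o['time_s'],o['ee_pos'],o['orientation'],o['contact_force'])
    a,_=get_image(['scene','side'][i])
    c=w2pix(['scene','side'][i],[560,95,50]); u,v=c.astype(int); print(c)
    save('n%d.png'%i,cv2.resize(a[v-50:v+50,u-60:u+60],None,fx=5,fy=5,interpolation=cv2.INTER_CUBIC))
```

```text
8.025 [536.7599879  -26.77614615  55.58646903] [0.000973   0.76720683 0.64139783 0.00124877] [-0.19474016  0.46869533 -1.74614247]
[265.52216479 242.26708253]
8.075 [536.50643608 -26.70442476  55.32597449] [0.00079036 0.76716209 0.64145196 0.00103999] [ 0.07486456  0.23741797 -2.79819746]
[249.41961814 216.50499703]
```

View pics/n0.png

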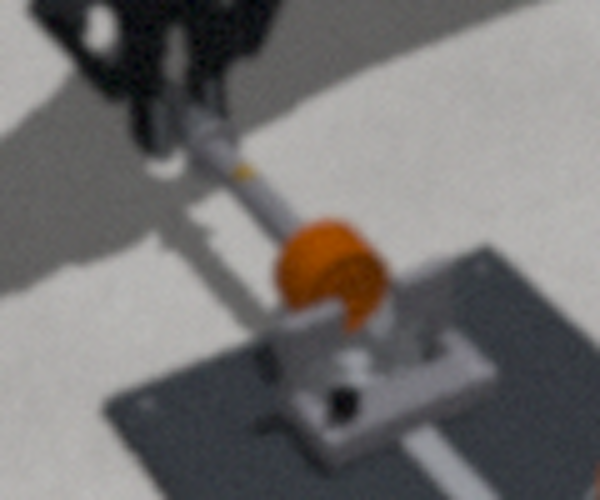

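View pics/n1.png

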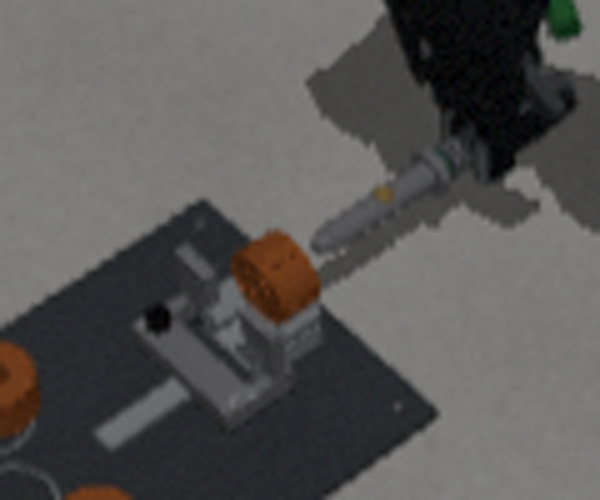

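{"fn": "servo_tool", "kwargs": {
  "commands": [
    {"tx": 0,"ty": 0,"tz": 0,"ax": 0,"ay": 0,"az": 0,"claw": 255},
    {"tx": 0,"ty": 0,"tz": 0,"ax": 0,"ay": 0,"az": 0,"claw": 255}
  ]
}}

```text
time_s: 8.38
ee_pos: [535.7, -26.6, 54.2]
orientation: [0.0, 0.767, 0.642, 0.0]
contact_force: [0.9, -0.3, -2.1]
width: 18.2
```

```bash
cat > st.py <<'E'
from h import *
def st(n=4):
    a=[]
    for i in range(n):
        o=get_obs(); a.append(np.r_[o['ee_pos'],o['contact_force'],o['wrist_torque'],wpose(o)[:3,0],wpose(o)[:3,2]])
        if i<n-1: get_image('side')
    a=np.array(a); print('t',o['time_s'],'w',round(o['width'],1)); print(np.round(a[:,:6],2)); m=a.mean(0); 
    print('mean',np.round(m[:6],2),'tau',np.round(m[6:9],2),'yaw',np.degrees(np.arctan2(-m[9],m[10])),'xaxis z',m[11],'zaxis',np.round(m[12:15],4)); return m
if __name__=='__main__':
    m=st()
    x=m[9:12];cap=np.array([559.65,102.0,48]); y=np.cross(m[12:15],x)
    r=cap-m[:3]; print('cap front in tool',r@x,r@y,r@m[12:15])
E
python3 st.py
```

```text
t 8.525 w 18.1
[[ 5.3568e+02 -2.6620e+01  5.4160e+01  9.3000e-01 -3.4000e-01 -2.1400e+00]
 [ 5.3564e+02 -2.6630e+01  5.4060e+01 -7.7000e-01 -9.0000e-02 -2.0300e+00]
 [ 5.3562e+02 -2.6640e+01  5.4020e+01 -1.3000e-01  1.0000e-01 -1.8100e+00]
 [ 5.3560e+02 -2.6670e+01  5.3970e+01  2.2000e-01  9.3000e-01 -1.8700e+00]]
mean [ 5.3563e+02 -2.6640e+01  5.4050e+01  6.0000e-02  1.5000e-01 -1.9600e+00] tau [-0.04  0.04 -0.01] yaw -10.19498539992077 xaxis z 5.538287413601813e-05 zaxis [ 1.e-04  0.e+00 -1.e+00]
cap front in tool 130.85974180794122 0.8675483184031088 6.059480050735334
```

{"fn": "servo_tool", "kwargs": {
  "commands": [
    {"tx": 5,"ty": 0,"tz": 0.4,"ax": 0,"ay": 0,"az": 0,"claw": 255},
    {"tx": 10,"ty": 0,"tz": 0.4,"ax": 0,"ay": 0,"az": 0,"claw": 255},
    {"tx": 14,"ty": 0,"tz": 0.4,"ax": 0,"ay": 0,"az": 0,"claw": 255},
    {"tx": 17,"ty": 0,"tz": 0.4,"ax": 0,"ay": 0,"az": 0,"claw": 255},
    {"tx": 20,"ty": 0,"tz": 0.4,"ax": 0,"ay": 0,"az": 0,"claw": 255},
    {"tx": 23,"ty": 0,"tz": 0.4,"ax": 0,"ay": 0,"az": 0,"claw": 255},
    {"tx": 26,"ty": 0,"tz": 0.4,"ax": 0,"ay": 0,"az": 0,"claw": 255},
    {"tx": 26,"ty": 0,"tz": 0.4,"ax": 0,"ay": 0,"az": 0,"claw": 255}
  ]
}}

```text
time_s: 9.52
ee_pos: [540.3, -0.8, 53.6]
orientation: [-0.0, 0.767, 0.642, 0.0]
contact_force: [0.3, -0.3, -3.1]
width: 18.5
```

```bash
python3 st.py
python3 - <<'E'
from h import *
for i in range(2):
    a,_=get_image(['scene','side'][i])
    c=w2pix(['scene','side'][i],[560,105,50]); u,v=c.astype(int)
    im=cv2.resize(a[v-40:v+40,u-40:u+40],None,fx=4.8,fy=4.8,interpolation=cv2.INTER_CUBIC)
    b=im if i==0 else np.hstack([b,im])
save('n2.png',b)
E
```

```text
t 9.675 w 17.8
[[ 5.4030e+02 -7.7000e-01  5.3630e+01  2.7000e-01 -3.0000e-01 -3.1400e+00]
 [ 5.4027e+02 -1.0000e+00  5.3620e+01 -9.0000e-01 -3.2000e-01 -3.1900e+00]
 [ 5.4022e+02 -1.1700e+00  5.3610e+01  8.2000e-01 -6.3000e-01 -2.1400e+00]
 [ 5.4022e+02 -1.2500e+00  5.3620e+01  5.8000e-01 -6.0000e-02 -2.6700e+00]]
mean [ 5.4025e+02 -1.0500e+00  5.3620e+01  1.9000e-01 -3.3000e-01 -2.7800e+00] tau [-0.05  0.01 -0.01] yaw -10.192182798546753 xaxis z 1.5919349517239425e-05 zaxis [ 1.e-04  0.e+00 -1.e+00]
cap front in tool 104.85399041326485 0.8562117302640678 5.623406952478676
```

View pics/n2.png

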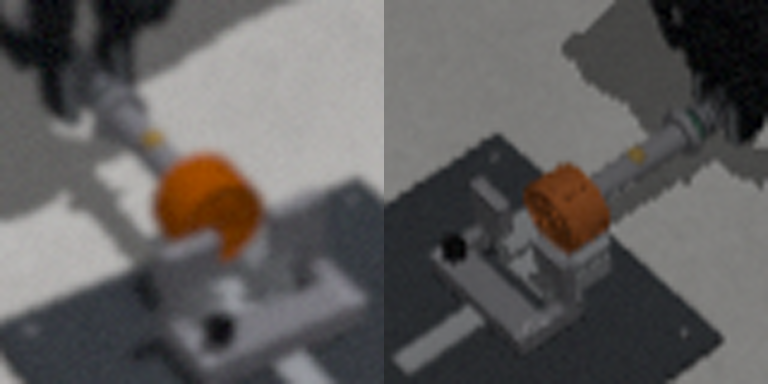

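{"fn": "servo_tool", "kwargs": {
  "commands": [
    {"tx": 4,"ty": 0,"tz": 0,"ax": 0,"ay": 0,"az": 0,"claw": 255},
    {"tx": 8,"ty": 0,"tz": 0,"ax": 0,"ay": 0,"az": 0,"claw": 255},
    {"tx": 12,"ty": 0,"tz": 0,"ax": 0,"ay": 0,"az": 0,"claw": 255},
    {"tx": 16,"ty": 0,"tz": 0,"ax": 0,"ay": 0,"az": 0,"claw": 255},
    {"tx": 20,"ty": 0,"tz": 0,"ax": 0,"ay": 0,"az": 0,"claw": 255},
    {"tx": 24,"ty": 0,"tz": 0,"ax": 0,"ay": 0,"az": 0,"claw": 255},
    {"tx": 28,"ty": 0,"tz": 0,"ax": 0,"ay": 0,"az": 0,"claw": 255},
    {"tx": 30,"ty": 0,"tz": 0,"ax": 0,"ay": 0,"az": 0,"claw": 255},
    {"tx": 30,"ty": 0,"tz": 0,"ax": 0,"ay": 0,"az": 0,"claw": 255}
  ]
}}

```text
time_s: 10.9
ee_pos: [545.6, 28.6, 53.6]
orientation: [0.0, 0.767, 0.642, 0.0]
contact_force: [0.4, 0.6, -1.6]
width: 18.2
```

```bash
python3 st.py
cat > two.py <<'E'
from h import *
import sys
for i in range(2):
    a,_=get_image(['scene','side'][i])
    c=w2pix(['scene','side'][i],[562,110,50]); u,v=c.astype(int)
    im=cv2.resize(a[v-40:v+40,u-40:u+40],None,fx=4.8,fy=4.8,interpolation=cv2.INTER_CUBIC)
    b=im if i==0 else np.hstack([b,im])
save(sys.argv[1],b)
E
python3 two.py n3.png
```

```text
t 11.05 w 18.4
[[ 5.4559e+02  2.8620e+01  5.3640e+01  4.0000e-01  6.4000e-01 -1.5600e+00]
 [ 5.4553e+02  2.8400e+01  5.3610e+01  0.0000e+00 -1.1000e-01 -2.6000e+00]
 [ 5.4552e+02  2.8240e+01  5.3600e+01  7.3000e-01  1.9000e-01 -3.0500e+00]
 [ 5.4556e+02  2.8250e+01  5.3650e+01  3.3000e-01  2.0000e-01 -2.0400e+00]]
mean [ 5.4555e+02  2.8380e+01  5.3620e+01  3.7000e-01  2.3000e-01 -2.3100e+00] tau [-0.03  0.03 -0.01] yaw -10.200364672821712 xaxis z -3.507420760650899e-05 zaxis [ 0. -0. -1.]
cap front in tool 74.95618197695444 0.8430156914674019 5.6217261520116315
```

View pics/n3.png

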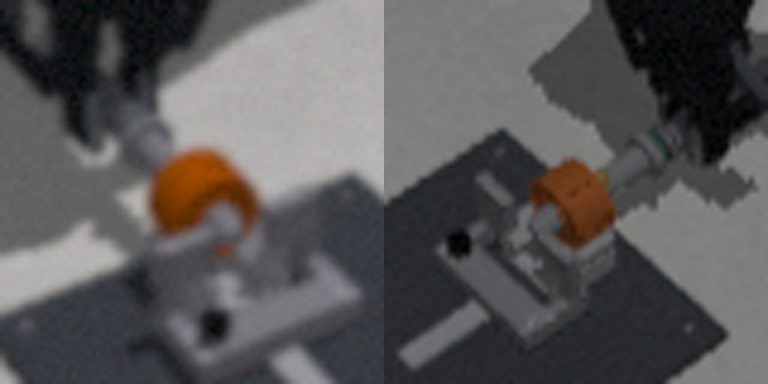

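{"fn": "servo_tool", "kwargs": {
  "commands": [
    {"tx": 2,"ty": 0,"tz": 0,"ax": 0,"ay": 0,"az": 0,"claw": 255},
    {"tx": 4,"ty": 0,"tz": 0,"ax": 0,"ay": 0,"az": 0,"claw": 255},
    {"tx": 6,"ty": 0,"tz": 0,"ax": 0,"ay": 0,"az": 0,"claw": 255},
    {"tx": 8,"ty": 0,"tz": 0,"ax": 0,"ay": 0,"az": 0,"claw": 255},
    {"tx": 10,"ty": 0,"tz": 0,"ax": 0,"ay": 0,"az": 0,"claw": 255},
    {"tx": 12,"ty": 0,"tz": 0,"ax": 0,"ay": 0,"az": 0,"claw": 255},
    {"tx": 12,"ty": 0,"tz": 0,"ax": 0,"ay": 0,"az": 0,"claw": 255}
  ]
}}

```text
time_s: 12.02
ee_pos: [547.7, 40.6, 53.6]
orientation: [-0.0, 0.767, 0.642, 0.0]
contact_force: [-0.3, 0.3, -1.9]
width: 18.0
```

```bash
python3 st.py; 
python3 two.py n4.png
```

```text
t 12.175 w 18.0
[[ 5.4774e+02  4.0560e+01  5.3620e+01 -3.3000e-01  2.7000e-01 -1.8800e+00]
 [ 5.4772e+02  4.0470e+01  5.3630e+01 -1.0200e+00  6.3000e-01 -2.8300e+00]
 [ 5.4768e+02  4.0390e+01  5.3600e+01 -7.9000e-01 -3.9000e-01 -2.7700e+00]
 [ 5.4769e+02  4.0300e+01  5.3630e+01  5.1000e-01 -6.9000e-01 -1.8900e+00]]
mean [ 5.4771e+02  4.0430e+01  5.3620e+01 -4.1000e-01 -5.0000e-02 -2.3400e+00] tau [-0.07 -0.    0.03] yaw -10.185879486142197 xaxis z 0.000176549065100747 zaxis [ 1.e-04  2.e-04 -1.e+00]
cap front in tool 62.71146999951734 0.8650484415129581 5.631365310995865
```

View pics/n4.png

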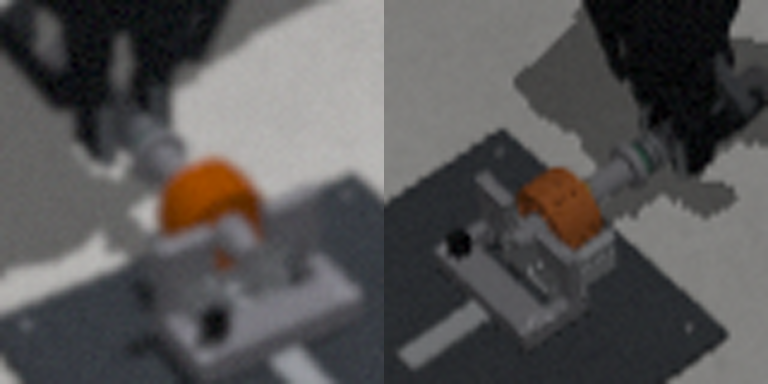

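{"fn": "servo_tool", "kwargs": {
  "commands": [
    {"tx": 1.5,"ty": 0,"tz": 0,"ax": 0,"ay": 0,"az": 0,"claw": 255},
    {"tx": 3,"ty": 0,"tz": 0,"ax": 0,"ay": 0,"az": 0,"claw": 255},
    {"tx": 3,"ty": 0,"tz": 0,"ax": 0,"ay": 0,"az": 0,"claw": 255}
  ]
}}

```text
time_s: 12.65
ee_pos: [548.3, 43.4, 53.6]
orientation: [0.0, 0.767, 0.642, 0.0]
contact_force: [-0.1, 1.2, -3.9]
width: 18.3
```

{"fn": "servo_tool", "kwargs": {
  "commands": [
    {"tx": 1,"ty": 0,"tz": 0,"ax": 0,"ay": 0,"az": 0,"claw": 255},
    {"tx": 2,"ty": 0,"tz": 0,"ax": 0,"ay": 0,"az": 0,"claw": 255},
    {"tx": 2,"ty": 0,"tz": 0,"ax": 0,"ay": 0,"az": 0,"claw": 255}
  ]
}}

```text
time_s: 13.02
ee_pos: [548.6, 45.2, 53.6]
orientation: [0.0, 0.767, 0.641, 0.0]
contact_force: [-0.5, 0.7, -2.0]
width: 18.3
```

{"fn": "servo_tool", "kwargs": {
  "commands": [
    {"tx": 1,"ty": 0,"tz": 0,"ax": 0,"ay": 0,"az": 0,"claw": 255},
    {"tx": 2,"ty": 0,"tz": 0,"ax": 0,"ay": 0,"az": 0,"claw": 255},
    {"tx": 2,"ty": 0,"tz": 0,"ax": 0,"ay": 0,"az": 0,"claw": 255}
  ]
}}

```text
time_s: 13.4
ee_pos: [548.6, 46.0, 53.4]
orientation: [0.0, 0.767, 0.641, -0.001]
contact_force: [-0.9, -4.0, -3.7]
width: 18.4
```

```bash
python3 st.py; 
python3 two.py n5.png
```

```text
t 13.55 w 17.9
[[ 5.4865e+02  4.6000e+01  5.3430e+01 -8.5000e-01 -3.9900e+00 -3.6500e+00]
 [ 5.4865e+02  4.6020e+01  5.3450e+01  9.0000e-02 -5.4400e+00 -2.5700e+00]
 [ 5.4863e+02  4.6050e+01  5.3450e+01 -5.8000e-01 -5.7900e+00 -3.6400e+00]
 [ 5.4867e+02  4.6080e+01  5.3460e+01 -8.8000e-01 -5.7700e+00 -2.4800e+00]]
mean [548.65  46.04  53.45  -0.55  -5.24  -3.08] tau [-1.09  0.1  -0.04] yaw -10.249318677355914 xaxis z -0.0012311190938177445 zaxis [-7.0e-04 -1.1e-03 -1.0e+00]
cap front in tool 57.034092046566265 0.8722613332242803 5.376973600318676
```

View pics/n5.png

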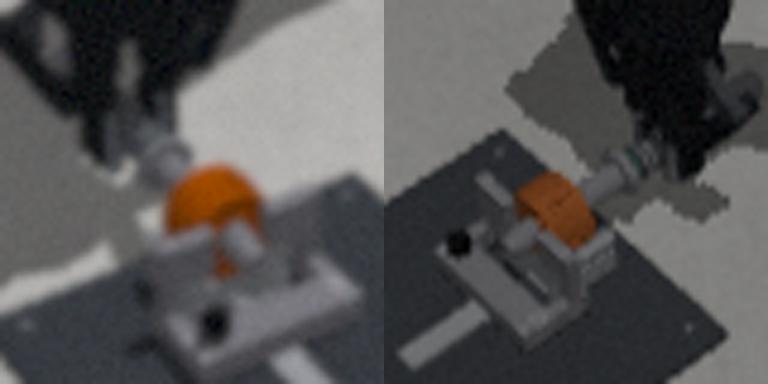

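{"fn": "servo_tool", "kwargs": {
  "commands": [
    {"tx": 0.3,"ty": 0,"tz": 0,"ax": 0,"ay": 0,"az": 0,"claw": 255},
    {"tx": 0.5,"ty": 0,"tz": 0,"ax": 0,"ay": 0,"az": 0,"claw": 255},
    {"tx": 0.5,"ty": 0,"tz": 0,"ax": 0,"ay": 0,"az": 0,"claw": 255}
  ]
}}

```text
time_s: 14.02
ee_pos: [548.7, 46.2, 53.4]
orientation: [0.0, 0.767, 0.641, -0.001]
contact_force: [-0.2, -6.3, -3.6]
width: 18.0
```

{"fn": "servo_tool", "kwargs": {
  "commands": [
    {"tx": 0.3,"ty": 0,"tz": 0,"ax": 0,"ay": 0,"az": 0,"claw": 255},
    {"tx": 0.5,"ty": 0,"tz": 0,"ax": 0,"ay": 0,"az": 0,"claw": 255},
    {"tx": 0.5,"ty": 0,"tz": 0,"ax": 0,"ay": 0,"az": 0,"claw": 255}
  ]
}}

```text
time_s: 14.4
ee_pos: [548.8, 46.8, 53.4]
orientation: [0.0, 0.767, 0.641, -0.001]
contact_force: [-1.2, -6.2, -2.6]
width: 18.2
```

```bash
python3 st.py
```

```text
t 14.55 w 18.5
[[ 5.4881e+02  4.6830e+01  5.3440e+01 -1.2400e+00 -6.2300e+00 -2.5900e+00]
 [ 5.4881e+02  4.6840e+01  5.3440e+01  3.9000e-01 -4.8800e+00 -3.5000e+00]
 [ 5.4881e+02  4.6840e+01  5.3450e+01 -9.9000e-01 -5.1200e+00 -3.0500e+00]
 [ 5.4883e+02  4.6870e+01  5.3460e+01 -2.6000e-01 -6.4000e+00 -3.3500e+00]]
mean [ 5.4882e+02  4.6850e+01  5.3450e+01 -5.3000e-01 -5.6600e+00 -3.1200e+00] tau [-1.22  0.11 -0.02] yaw -10.256219978692506 xaxis z -0.001393182188680946 zaxis [-7.0e-04 -1.3e-03 -1.0e+00]
cap front in tool 56.208553079290645 0.8437531849900101 5.368294589110875
```

{"fn": "servo_tool", "kwargs": {
  "commands": [
    {"tx": 0.4,"ty": 0,"tz": 0,"ax": 0,"ay": 0,"az": 0,"claw": 255},
    {"tx": 0.8,"ty": 0,"tz": 0,"ax": 0,"ay": 0,"az": 0,"claw": 255},
    {"tx": 0.8,"ty": 0,"tz": 0,"ax": 0,"ay": 0,"az": 0,"claw": 255}
  ]
}}

```text
time_s: 14.92
ee_pos: [549.1, 48.2, 53.5]
orientation: [0.0, 0.767, 0.641, -0.0]
contact_force: [-0.4, -5.5, -3.0]
width: 18.4
```

{"fn": "servo_tool", "kwargs": {
  "commands": [
    {"tx": 0.4,"ty": 0,"tz": 0,"ax": 0,"ay": 0,"az": 0,"claw": 255},
    {"tx": 0.8,"ty": 0,"tz": 0,"ax": 0,"ay": 0,"az": 0,"claw": 255},
    {"tx": 0.8,"ty": 0,"tz": 0,"ax": 0,"ay": 0,"az": 0,"claw": 255}
  ]
}}

```text
time_s: 15.3
ee_pos: [549.5, 50.1, 53.6]
orientation: [-0.0, 0.767, 0.642, 0.0]
contact_force: [0.8, -4.4, -3.2]
width: 17.9
```

{"fn": "servo_tool", "kwargs": {
  "commands": [
    {"tx": 0.4,"ty": 0,"tz": 0,"ax": 0,"ay": 0,"az": 0,"claw": 255},
    {"tx": 0.8,"ty": 0,"tz": 0,"ax": 0,"ay": 0,"az": 0,"claw": 255},
    {"tx": 0.8,"ty": 0,"tz": 0,"ax": 0,"ay": 0,"az": 0,"claw": 255}
  ]
}}

```text
time_s: 15.68
ee_pos: [549.6, 50.7, 53.6]
orientation: [-0.0, 0.767, 0.642, 0.0]
contact_force: [0.4, -3.2, -3.3]
width: 18.6
```

```bash
python3 st.py
```

```text
t 15.825 w 18.2
[[ 5.4957e+02  5.0690e+01  5.3650e+01  4.2000e-01 -3.1500e+00 -3.2900e+00]
 [ 5.4956e+02  5.0660e+01  5.3630e+01 -1.3000e-01 -3.2400e+00 -4.1100e+00]
 [ 5.4956e+02  5.0720e+01  5.3650e+01 -4.0000e-02 -3.4700e+00 -3.9900e+00]
 [ 5.4955e+02  5.0710e+01  5.3650e+01  2.0000e-02 -2.2600e+00 -3.3500e+00]]
mean [ 5.4956e+02  5.0690e+01  5.3640e+01  7.0000e-02 -3.0300e+00 -3.6900e+00] tau [-0.8   0.01 -0.04] yaw -10.189467184280298 xaxis z 0.0002805949273630183 zaxis [ 2.e-04  3.e-04 -1.e+00]
cap front in tool 52.279747078076355 0.8543968887256083 5.659553064926505
```

{"fn": "servo_tool", "kwargs": {
  "commands": [
    {"tx": 2.5,"ty": 0,"tz": 0,"ax": 0,"ay": 0,"az": 0,"claw": 255},
    {"tx": 5,"ty": 0,"tz": 0,"ax": 0,"ay": 0,"az": 0,"claw": 255},
    {"tx": 7.5,"ty": 0,"tz": 0,"ax": 0,"ay": 0,"az": 0,"claw": 255},
    {"tx": 10,"ty": 0,"tz": 0,"ax": 0,"ay": 0,"az": 0,"claw": 255},
    {"tx": 12.5,"ty": 0,"tz": 0,"ax": 0,"ay": 0,"az": 0,"claw": 255},
    {"tx": 15,"ty": 0,"tz": 0,"ax": 0,"ay": 0,"az": 0,"claw": 255},
    {"tx": 17.5,"ty": 0,"tz": 0,"ax": 0,"ay": 0,"az": 0,"claw": 255},
    {"tx": 19,"ty": 0,"tz": 0,"ax": 0,"ay": 0,"az": 0,"claw": 255},
    {"tx": 19,"ty": 0,"tz": 0,"ax": 0,"ay": 0,"az": 0,"claw": 255}
  ]
}}

```text
time_s: 16.95
ee_pos: [553.0, 69.8, 53.7]
orientation: [-0.0, 0.767, 0.642, 0.0]
contact_force: [-0.1, -2.8, -2.8]
width: 18.3
```

```bash
python3 st.py; 
python3 two.py n6.png; python3 shot.py w7
```

```text
t 17.1 w 18.3
[[ 5.5298e+02  6.9810e+01  5.3680e+01 -1.1000e-01 -2.8300e+00 -2.7600e+00]
 [ 5.5297e+02  6.9810e+01  5.3670e+01 -1.2000e-01 -2.0700e+00 -3.3100e+00]
 [ 5.5296e+02  6.9810e+01  5.3690e+01  2.0000e-01 -1.2700e+00 -4.7200e+00]
 [ 5.5295e+02  6.9800e+01  5.3700e+01 -5.0000e-02 -1.6700e+00 -3.5900e+00]]
mean [ 5.5296e+02  6.9810e+01  5.3680e+01 -2.0000e-02 -1.9600e+00 -3.5900e+00] tau [-0.59  0.02  0.  ] yaw -10.172551653841065 xaxis z 0.0007515069745403075 zaxis [ 3.e-04  7.e-04 -1.e+00]
cap front in tool 32.86179733135779 0.8952497560726717 5.707866459082556
17.2 [552.9   69.81  53.68] [-2.000e-04  7.670e-01  6.417e-01  3.000e-04] [-0.   -1.32 -3.58] 18.3
```

View pics/n6.png

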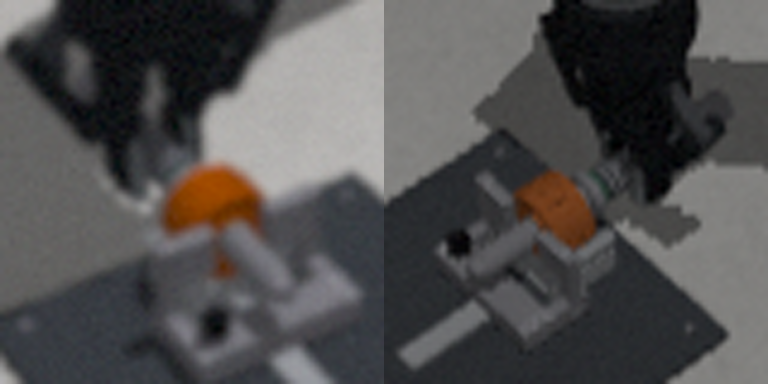

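View pics/w7.png

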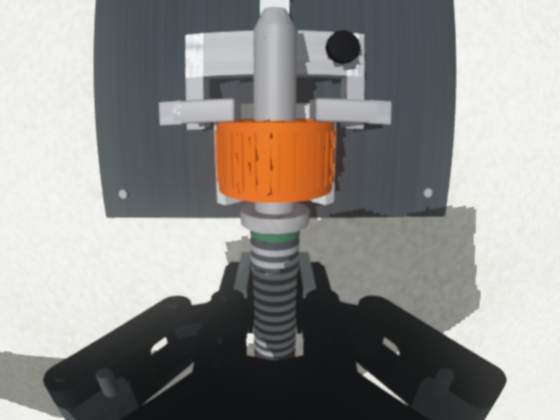

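{"fn": "servo_tool", "kwargs": {
  "commands": [
    {"tx": 1.5,"ty": 0,"tz": 0,"ax": 0,"ay": 0,"az": 0,"claw": 255},
    {"tx": 3,"ty": 0,"tz": 0,"ax": 0,"ay": 0,"az": 0,"claw": 255},
    {"tx": 4.5,"ty": 0,"tz": 0,"ax": 0,"ay": 0,"az": 0,"claw": 255},
    {"tx": 6,"ty": 0,"tz": 0,"ax": 0,"ay": 0,"az": 0,"claw": 255},
    {"tx": 6,"ty": 0,"tz": 0,"ax": 0,"ay": 0,"az": 0,"claw": 255}
  ]
}}

```text
time_s: 17.88
ee_pos: [554.6, 77.0, 53.9]
orientation: [-0.0, 0.767, 0.642, 0.001]
contact_force: [-1.4, 0.3, -1.5]
width: 18.1
```

{"fn": "servo_tool", "kwargs": {
  "commands": [
    {"tx": 0.5,"ty": 0,"tz": 0,"ax": 0,"ay": 0,"az": 0,"claw": 255},
    {"tx": 1,"ty": 0,"tz": 0,"ax": 0,"ay": 0,"az": 0,"claw": 255},
    {"tx": 1,"ty": 0,"tz": 0,"ax": 0,"ay": 0,"az": 0,"claw": 255}
  ]
}}

```text
time_s: 18.25
ee_pos: [554.3, 76.5, 53.7]
orientation: [-0.0, 0.767, 0.642, 0.0]
contact_force: [0.6, -0.4, -2.8]
width: 18.8
```

```bash
python3 st.py; python3 shot.py w8; python3 -c "
import cv2;a=cv2.imread('pics/w8.png');cv2.imwrite('pics/w8c.png',cv2.resize(a[80:250,200:350],None,fx=4,fy=3.5,interpolation=2))"
```

```text
t 18.4 w 18.5
[[ 5.5430e+02  7.6480e+01  5.3730e+01  6.4000e-01 -3.7000e-01 -2.8100e+00]
 [ 5.5427e+02  7.6360e+01  5.3710e+01  7.4000e-01  1.2800e+00 -3.1000e+00]
 [ 5.5428e+02  7.6280e+01  5.3700e+01  3.3000e-01  7.9000e-01 -2.2500e+00]
 [ 5.5425e+02  7.6200e+01  5.3690e+01  5.3000e-01  3.1000e-01 -1.4700e+00]]
mean [ 5.5427e+02  7.6330e+01  5.3710e+01  5.6000e-01  5.0000e-01 -2.4100e+00] tau [-0.   -0.01  0.03] yaw -10.191745737487041 xaxis z 0.0004332845624537117 zaxis [ 4.e-04  4.e-04 -1.e+00]
cap front in tool 26.212761584636638 0.7467652616682827 5.7223887469188695
18.4 [554.25  76.2   53.69] [0.000e+00 7.672e-01 6.415e-01 2.000e-04] [ 0.53  0.31 -1.47] 18.5
```

View pics/w8c.png

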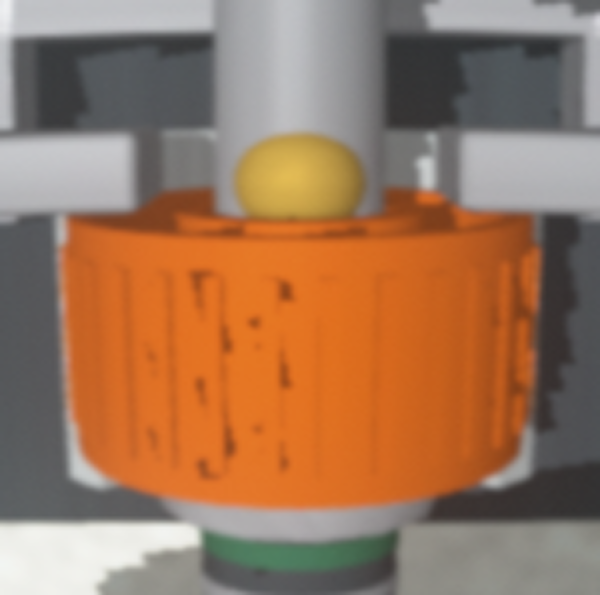

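{"fn": "servo_tool", "kwargs": {
  "commands": [
    {"tx": 0.5,"ty": 0,"tz": 0,"ax": 0,"ay": 0,"az": 0,"claw": 255},
    {"tx": 1,"ty": 0,"tz": 0,"ax": 0,"ay": 0,"az": 0,"claw": 255},
    {"tx": 1,"ty": 0,"tz": 0,"ax": 0,"ay": 0,"az": 0,"claw": 255},
    {"tx": 1,"ty": 0,"tz": 0,"ax": 0,"ay": 0,"az": 0,"claw": 255}
  ]
}}

```text
time_s: 18.95
ee_pos: [554.3, 77.0, 53.6]
orientation: [-0.0, 0.767, 0.641, 0.0]
contact_force: [0.8, -0.7, -2.5]
width: 18.4
```

{"fn": "servo_tool", "kwargs": {
  "commands": [
    {"tx": 0.4,"ty": 0,"tz": 0,"ax": 0,"ay": 0,"az": 0,"claw": 255},
    {"tx": 0.8,"ty": 0,"tz": 0,"ax": 0,"ay": 0,"az": 0,"claw": 255},
    {"tx": 0.8,"ty": 0,"tz": 0,"ax": 0,"ay": 0,"az": 0,"claw": 255},
    {"tx": 0.8,"ty": 0,"tz": 0,"ax": 0,"ay": 0,"az": 0,"claw": 255}
  ]
}}

```text
time_s: 19.45
ee_pos: [554.4, 77.8, 53.6]
orientation: [-0.0, 0.767, 0.641, 0.0]
contact_force: [-0.2, 0.2, -3.0]
width: 18.1
```

```bash
python3 st.py
```

```text
t 19.6 w 18.3
[[ 5.5443e+02  7.7820e+01  5.3620e+01 -2.4000e-01  1.5000e-01 -2.9500e+00]
 [ 5.5447e+02  7.7790e+01  5.3650e+01 -5.6000e-01  2.4000e-01 -2.0300e+00]
 [ 5.5446e+02  7.7830e+01  5.3630e+01 -2.0000e-01  8.0000e-02 -2.5100e+00]
 [ 5.5447e+02  7.7860e+01  5.3640e+01 -3.4000e-01 -7.6000e-01 -1.7500e+00]]
mean [ 5.5446e+02  7.7820e+01  5.3630e+01 -3.4000e-01 -7.0000e-02 -2.3100e+00] tau [-0.04  0.02  0.02] yaw -10.201777952050879 xaxis z 5.3692552186565305e-05 zaxis [ 1.e-04  0.e+00 -1.e+00]
cap front in tool 24.71413927454609 0.8295246236524694 5.636198507767462
```

{"fn": "servo_tool", "kwargs": {
  "commands": [
    {"tx": 0.4,"ty": 0,"tz": 0,"ax": 0,"ay": 0,"az": 0,"claw": 255},
    {"tx": 0.8,"ty": 0,"tz": 0,"ax": 0,"ay": 0,"az": 0,"claw": 255},
    {"tx": 0.8,"ty": 0,"tz": 0,"ax": 0,"ay": 0,"az": 0,"claw": 255},
    {"tx": 0.8,"ty": 0,"tz": 0,"ax": 0,"ay": 0,"az": 0,"claw": 255}
  ]
}}

```text
time_s: 20.1
ee_pos: [554.5, 78.4, 53.6]
orientation: [0.0, 0.767, 0.641, -0.0]
contact_force: [-0.6, -0.7, -2.4]
width: 18.1
```

{"fn": "servo_tool", "kwargs": {
  "commands": [
    {"tx": 0.3,"ty": 0,"tz": 0,"ax": 0,"ay": 0,"az": 0,"claw": 255},
    {"tx": 0.6,"ty": 0,"tz": 0,"ax": 0,"ay": 0,"az": 0,"claw": 255},
    {"tx": 0.6,"ty": 0,"tz": 0,"ax": 0,"ay": 0,"az": 0,"claw": 255},
    {"tx": 0.6,"ty": 0,"tz": 0,"ax": 0,"ay": 0,"az": 0,"claw": 255}
  ]
}}

```text
time_s: 20.6
ee_pos: [554.6, 78.5, 53.6]
orientation: [0.0, 0.767, 0.641, -0.0]
contact_force: [-0.4, -4.5, -1.3]
width: 18.2
```

```bash
python3 st.py
```

```text
t 20.75 w 18.1
[[ 5.5457e+02  7.8490e+01  5.3550e+01 -3.6000e-01 -4.4600e+00 -1.3400e+00]
 [ 5.5462e+02  7.8470e+01  5.3570e+01 -1.5000e-01 -4.9700e+00 -3.2000e+00]
 [ 5.5460e+02  7.8500e+01  5.3560e+01 -1.0700e+00 -5.1200e+00 -1.9000e+00]
 [ 5.5459e+02  7.8490e+01  5.3560e+01 -4.4000e-01 -5.4900e+00 -2.0700e+00]]
mean [ 5.546e+02  7.849e+01  5.356e+01 -5.100e-01 -5.010e+00 -2.130e+00] tau [-1.    0.1   0.03] yaw -10.225140561489077 xaxis z -0.0008097211154779188 zaxis [-3.e-04 -8.e-04 -1.e+00]
cap front in tool 24.040499999138024 0.7999694271213604 5.5413441223839985
```

{"fn": "servo_tool", "kwargs": {
  "commands": [
    {"tx": 0.2,"ty": 0,"tz": 0,"ax": 0,"ay": 0,"az": 0,"claw": 255},
    {"tx": 0.3,"ty": 0,"tz": 0,"ax": 0,"ay": 0,"az": 0,"claw": 255},
    {"tx": 0.3,"ty": 0,"tz": 0,"ax": 0,"ay": 0,"az": 0,"claw": 255}
  ]
}}

```text
time_s: 21.12
ee_pos: [554.6, 78.5, 53.5]
orientation: [0.0, 0.767, 0.641, -0.001]
contact_force: [-0.5, -6.1, -2.1]
width: 18.2
```

```bash
python3 st.py
```

```text
t 21.275 w 18.2
[[ 5.5462e+02  7.8500e+01  5.3540e+01 -5.2000e-01 -6.1100e+00 -2.0500e+00]
 [ 5.5458e+02  7.8490e+01  5.3530e+01 -1.1900e+00 -5.3100e+00 -2.2800e+00]
 [ 5.5460e+02  7.8480e+01  5.3530e+01 -8.9000e-01 -5.7600e+00 -1.5700e+00]
 [ 5.5461e+02  7.8510e+01  5.3550e+01 -1.0800e+00 -6.3600e+00 -2.2200e+00]]
mean [554.6   78.5   53.54  -0.92  -5.89  -2.03] tau [-1.18  0.11  0.04] yaw -10.23468081404576 xaxis z -0.001156232151381076 zaxis [-4.0e-04 -1.1e-03 -1.0e+00]
cap front in tool 24.034364548718806 0.7932806156637798 5.511321483656321
```

{"fn": "servo_tool", "kwargs": {
  "commands": [
    {"tx": 0.2,"ty": 0,"tz": 0,"ax": 0,"ay": 0,"az": 0,"claw": 255},
    {"tx": 0.4,"ty": 0,"tz": 0,"ax": 0,"ay": 0,"az": 0,"claw": 255},
    {"tx": 0.4,"ty": 0,"tz": 0,"ax": 0,"ay": 0,"az": 0,"claw": 255},
    {"tx": 0.4,"ty": 0,"tz": 0,"ax": 0,"ay": 0,"az": 0,"claw": 255}
  ]
}}

```text
time_s: 21.78
ee_pos: [554.6, 78.5, 53.5]
orientation: [0.0, 0.767, 0.641, -0.001]
contact_force: [-0.7, -6.6, -2.0]
width: 18.1
```

```bash
python3 st.py; python3 shot.py w9; python3 -c "
import cv2;a=cv2.imread('pics/w9.png');cv2.imwrite('pics/w9c.png',cv2.resize(a[80:250,200:350],None,fx=4,fy=3.5,interpolation=2))"
```

```text
t 21.925 w 18.4
[[ 5.5462e+02  7.8530e+01  5.3530e+01 -7.2000e-01 -6.6100e+00 -1.9500e+00]
 [ 5.5458e+02  7.8510e+01  5.3510e+01 -3.0000e-01 -6.1400e+00 -8.4000e-01]
 [ 5.5460e+02  7.8500e+01  5.3530e+01  2.0000e-02 -6.5800e+00 -2.0700e+00]
 [ 5.5460e+02  7.8510e+01  5.3530e+01 -7.2000e-01 -7.2000e+00 -1.5000e+00]]
mean [ 5.546e+02  7.851e+01  5.353e+01 -4.300e-01 -6.630e+00 -1.590e+00] tau [-1.33  0.17  0.04] yaw -10.247399059697505 xaxis z -0.0015975787240888489 zaxis [-6.0e-04 -1.5e-03 -1.0e+00]
cap front in tool 24.020930094704035 0.7928180526563581 5.487243572014375
21.93 [554.6   78.51  53.53] [ 4.000e-04  7.674e-01  6.411e-01 -7.000e-04] [-0.72 -7.2  -1.5 ] 18.4
```

View pics/w9c.png

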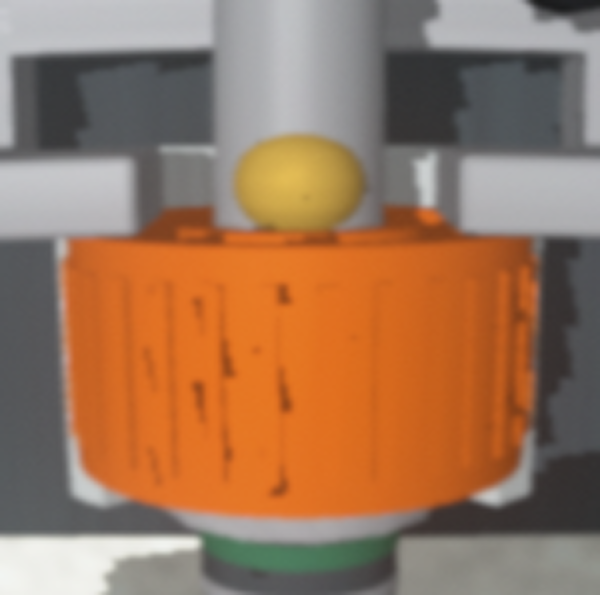

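{"fn": "servo_tool", "kwargs": {
  "commands": [
    {"tx": -0.9,"ty": 0,"tz": 0,"ax": 0,"ay": 0,"az": 0,"claw": 255},
    {"tx": -1.8,"ty": 0,"tz": 0,"ax": 0,"ay": 0,"az": 0,"claw": 255},
    {"tx": -1.8,"ty": 0,"tz": 0,"ax": 0,"ay": 0,"az": 0,"claw": 255},
    {"tx": -1.8,"ty": 0,"tz": -5,"ax": 0,"ay": 0,"az": 0,"claw": 255},
    {"tx": -1.8,"ty": 0,"tz": -13,"ax": 0,"ay": 0,"az": 0,"claw": 255},
    {"tx": -1.8,"ty": 0,"tz": -25,"ax": 0,"ay": 0,"az": 0,"claw": 255},
    {"tx": -1.8,"ty": 0,"tz": -40,"ax": 0,"ay": 0,"az": 0,"claw": 255},
    {"tx": -1.8,"ty": 0,"tz": -60,"ax": 0,"ay": 0,"az": 0,"claw": 255},
    {"tx": -1.8,"ty": 0,"tz": -80,"ax": 0,"ay": 0,"az": 0,"claw": 255},
    {"tx": -1.8,"ty": 0,"tz": -95,"ax": 0,"ay": 0,"az": 0,"claw": 255}
  ]
}}

```text
time_s: 23.22
ee_pos: [555.2, 79.0, 150.8]
orientation: [0.0, 0.767, 0.642, 0.002]
contact_force: [-0.3, 0.2, -2.7]
width: 18.4
```

{"fn": "servo_tool", "kwargs": {
  "commands": [
    {"tx": 0,"ty": 0,"tz": -5,"ax": 0,"ay": 0,"az": 0,"claw": 255},
    {"tx": 0,"ty": 0,"tz": -5,"ax": 0,"ay": 0,"az": 0,"claw": 255}
  ]
}}

```text
time_s: 23.48
ee_pos: [554.5, 78.3, 153.8]
orientation: [0.0, 0.767, 0.642, 0.0]
contact_force: [-0.4, -0.3, -3.0]
width: 18.3
```

```bash
python3 st.py; python3 shot.py w10; python3 inhand.py w10
```

```text
t 23.625 w 18.1
[[ 5.5446e+02  7.8340e+01  1.5382e+02 -4.1000e-01 -3.2000e-01 -2.9900e+00]
 [ 5.5416e+02  7.8170e+01  1.5332e+02  1.0000e-02 -1.0000e-01 -2.7100e+00]
 [ 5.5398e+02  7.8130e+01  1.5298e+02  7.3000e-01 -0.0000e+00 -2.3400e+00]
 [ 5.5397e+02  7.8090e+01  1.5286e+02 -4.3000e-01 -5.9000e-01 -2.9600e+00]]
mean [ 5.5414e+02  7.8180e+01  1.5324e+02 -2.0000e-02 -2.5000e-01 -2.7500e+00] tau [-0.09  0.02 -0.  ] yaw -10.192845705982588 xaxis z -0.00015484110867643153 zaxis [-8.e-04 -0.e+00 -1.e+00]
cap front in tool 24.433029512885003 1.2833955232799743 105.23670522763754
23.62 [553.97  78.09 152.86] [-4.000e-04  7.671e-01  6.415e-01 -6.000e-04] [-0.43 -0.59 -2.96] 18.1
xmax 116.14417825124485
12 445 [-17.77  17.9    0.58] z -6.62
18 679 [-9.43 10.93  0.73] z -5.71
24 689 [-9.21 10.65  0.71] z -5.82
30 476 [-12.77  13.38   0.57] z -9.4
36 1054 [-17.91  17.95   0.31] z -16.95
42 1712 [-17.84  17.99   0.25] z -17.22
48 1786 [-17.89  17.99   0.38] z -17.21
54 1840 [-17.97  17.99   0.31] z -17.21
60 2089 [-17.96  18.     0.16] z -16.76
66 735 [-7.24  8.96  0.73] z -6.29
72 695 [-6.84  8.52  0.82] z -3.92
78 700 [-7.24  8.37  0.73] z -3.45
84 725 [-7.12  8.8   0.74] z -3.37
90 694 [-7.06  8.77  0.86] z -3.48
96 684 [-7.14  8.36  0.73] z -3.39
102 672 [-7.1   8.85  0.79] z -3.28
108 428 [-6.79  8.12  0.8 ] z -2.17
114 102 [-4.21  5.94  0.59] z -0.02
```

View pics/w10.png

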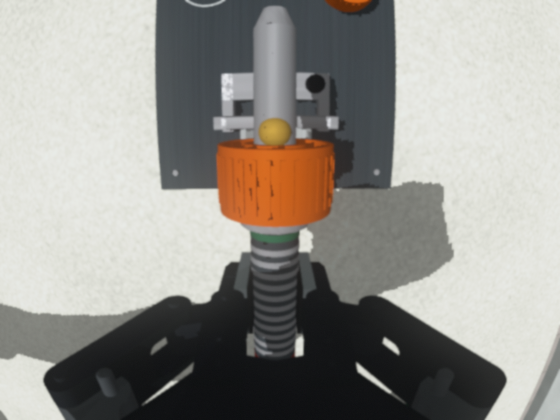

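{"fn": "servo_tool", "kwargs": {
  "commands": [
    {"tx": -25,"ty": -1,"tz": 0,"ax": 0,"ay": 0,"az": 0,"claw": 255},
    {"tx": -70,"ty": -2,"tz": 0,"ax": 0,"ay": 0,"az": -0.06,"claw": 255},
    {"tx": -120,"ty": -4,"tz": 0,"ax": 0,"ay": 0,"az": -0.12,"claw": 255},
    {"tx": -170,"ty": -6,"tz": 0,"ax": 0,"ay": 0,"az": -0.18,"claw": 255},
    {"tx": -220,"ty": -8,"tz": 0,"ax": 0,"ay": 0,"az": -0.24,"claw": 255},
    {"tx": -270,"ty": -10,"tz": 0,"ax": 0,"ay": 0,"az": -0.3,"claw": 255},
    {"tx": -315,"ty": -11,"tz": 0,"ax": 0,"ay": 0,"az": -0.36,"claw": 255},
    {"tx": -355,"ty": -12,"tz": 0,"ax": 0,"ay": 0,"az": -0.401,"claw": 255},
    {"tx": -385,"ty": -13,"tz": 0,"ax": 0,"ay": 0,"az": -0.401,"claw": 255},
    {"tx": -404,"ty": -13.5,"tz": 0,"ax": 0,"ay": 0,"az": -0.401,"claw": 255}
  ]
}}

```text
time_s: 24.92
ee_pos: [468.8, -318.7, 153.1]
orientation: [-0.0, 0.625, 0.781, -0.0]
contact_force: [0.7, -0.2, -3.2]
width: 18.1
```

{"fn": "servo_tool", "kwargs": {
  "commands": [
    {"tx": 0,"ty": 0,"tz": 0,"ax": 0,"ay": 0,"az": 0,"claw": 255},
    {"tx": 0,"ty": 0,"tz": 0,"ax": 0,"ay": 0,"az": 0,"claw": 255},
    {"tx": 0,"ty": 0,"tz": 0,"ax": 0,"ay": 0,"az": 0,"claw": 255},
    {"tx": 0,"ty": 0,"tz": 0,"ax": 0,"ay": 0,"az": 0,"claw": 255}
  ]
}}

```text
time_s: 25.42
ee_pos: [470.1, -316.1, 153.6]
orientation: [-0.0, 0.623, 0.782, 0.0]
contact_force: [-0.4, -0.1, -2.5]
width: 18.2
```

```bash
python3 st.py; python3 shot.py w11; python3 inhand.py w11|tail -6
```

```text
t 25.575 w 18.3
[[ 4.7012e+02 -3.1608e+02  1.5364e+02 -3.9000e-01 -7.0000e-02 -2.5100e+00]
 [ 4.7001e+02 -3.1632e+02  1.5364e+02  9.0000e-02  3.0000e-02 -2.4900e+00]
 [ 4.6993e+02 -3.1654e+02  1.5367e+02 -1.0000e-02 -2.3000e-01 -2.5400e+00]
 [ 4.6986e+02 -3.1670e+02  1.5367e+02 -6.5000e-01 -1.7000e-01 -2.9600e+00]]
mean [ 4.6998e+02 -3.1641e+02  1.5366e+02 -2.4000e-01 -1.1000e-01 -2.6300e+00] tau [-0.08 -0.03 -0.01] yaw 12.843082346169705 xaxis z 0.0001719619184368162 zaxis [ 2.e-04  2.e-04 -1.e+00]
cap front in tool 387.9886963309415 180.4070921377576 105.76658997288827
25.57 [ 469.86 -316.7   153.67] [1.000e-04 6.238e-01 7.816e-01 1.000e-04] [-0.65 -0.17 -2.96] 18.3
84 725 [-7.05  9.    0.95] z -3.5
90 697 [-7.04  8.86  0.99] z -3.42
96 675 [-7.03  8.97  1.02] z -3.58
102 667 [-7.01  8.93  0.93] z -3.4
108 424 [-6.29  8.61  1.  ] z -2.38
114 77 [-4.14  6.04  0.95] z -0.25
```

View pics/w11.png

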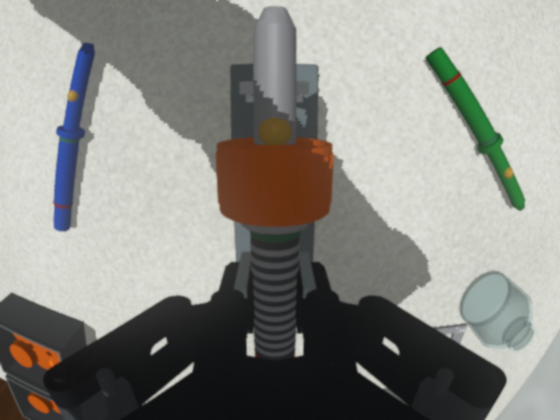

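{"fn": "servo_tool", "kwargs": {
  "commands": [
    {"tx": 0,"ty": -0.4,"tz": 30,"ax": 0,"ay": 0,"az": 0,"claw": 255},
    {"tx": 0,"ty": -0.4,"tz": 60,"ax": 0,"ay": 0,"az": 0,"claw": 255},
    {"tx": 0,"ty": -0.4,"tz": 75,"ax": 0,"ay": 0,"az": 0,"claw": 255},
    {"tx": 0,"ty": -0.4,"tz": 80,"ax": 0,"ay": 0,"az": 0,"claw": 255},
    {"tx": 0,"ty": -0.4,"tz": 82,"ax": 0,"ay": 0,"az": 0,"claw": 255},
    {"tx": 0,"ty": -0.4,"tz": 83,"ax": 0,"ay": 0,"az": 0,"claw": 255},
    {"tx": 0,"ty": -0.4,"tz": 83,"ax": 0,"ay": 0,"az": 0,"claw": 255},
    {"tx": 0,"ty": -0.4,"tz": 83,"ax": 0,"ay": 0,"az": 0,"claw": 255}
  ]
}}

```text
time_s: 26.62
ee_pos: [469.5, -317.3, 71.1]
orientation: [0.0, 0.624, 0.781, 0.0]
contact_force: [1.1, 0.2, -3.2]
width: 18.2
```

{"fn": "servo_tool", "kwargs": {
  "commands": [
    {"tx": 0,"ty": 0,"tz": 1,"ax": 0,"ay": 0,"az": 0,"claw": 255},
    {"tx": 0,"ty": 0,"tz": 2,"ax": 0,"ay": 0,"az": 0,"claw": 255},
    {"tx": 0,"ty": 0,"tz": 2,"ax": 0,"ay": 0,"az": 0,"claw": 255}
  ]
}}

```text
time_s: 27.0
ee_pos: [469.2, -317.1, 68.5]
orientation: [-0.0, 0.624, 0.781, 0.0]
contact_force: [0.0, -0.7, -2.8]
width: 18.1
```

```bash
python3 st.py; python3 shot.py w12
```

```text
t 27.15 w 18.2
[[ 4.6921e+02 -3.1712e+02  6.8470e+01  4.0000e-02 -7.1000e-01 -2.8200e+00]
 [ 4.6926e+02 -3.1713e+02  6.8530e+01  6.0000e-01  1.5000e-01 -2.7200e+00]
 [ 4.6926e+02 -3.1717e+02  6.8540e+01 -1.0000e-02  4.4000e-01 -2.6400e+00]
 [ 4.6927e+02 -3.1717e+02  6.8570e+01  2.0000e-02 -9.7000e-01 -3.1700e+00]]
mean [ 4.6925e+02 -3.1715e+02  6.8530e+01  1.6000e-01 -2.7000e-01 -2.8400e+00] tau [-0.06 -0.01 -0.01] yaw 12.775974269881587 xaxis z 0.00013844673177864866 zaxis [-1.e-04  1.e-04 -1.e+00]
cap front in tool 388.7769520622794 180.85386427737677 20.573652077872726
27.15 [ 469.27 -317.17   68.57] [-0.      0.624   0.7814  0.    ] [ 0.02 -0.97 -3.17] 18.2
```

View pics/w12.png

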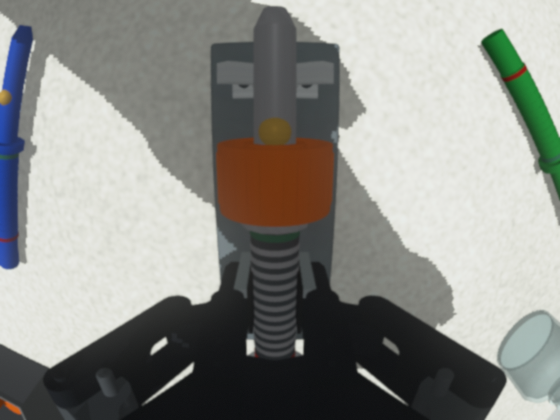

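Almost seated and centred over the V; feel for contact.

{"fn": "servo_tool", "kwargs": {
  "commands": [
    {"tx": 0,"ty": 0,"tz": 0.5,"ax": 0,"ay": 0,"az": 0,"claw": 255},
    {"tx": 0,"ty": 0,"tz": 0.8,"ax": 0,"ay": 0,"az": 0,"claw": 255},
    {"tx": 0,"ty": 0,"tz": 0.8,"ax": 0,"ay": 0,"az": 0,"claw": 255}
  ]
}}

```text
time_s: 27.58
ee_pos: [469.4, -317.2, 67.8]
orientation: [0.0, 0.624, 0.781, 0.0]
contact_force: [0.3, -0.2, -2.9]
width: 18.2
```

{"fn": "servo_tool", "kwargs": {
  "commands": [
    {"tx": 0,"ty": 0,"tz": 0.4,"ax": 0,"ay": 0,"az": 0,"claw": 255},
    {"tx": 0,"ty": 0,"tz": 0.6,"ax": 0,"ay": 0,"az": 0,"claw": 255},
    {"tx": 0,"ty": 0,"tz": 0.6,"ax": 0,"ay": 0,"az": 0,"claw": 255}
  ]
}}

```text
time_s: 27.95
ee_pos: [469.5, -317.2, 67.4]
orientation: [0.0, 0.624, 0.781, 0.0]
contact_force: [-0.4, 0.9, 0.2]
width: 18.4
```

```bash
python3 st.py
```

```text
t 28.1 w 17.8
[[ 4.6950e+02 -3.1717e+02  6.7430e+01 -3.6000e-01  9.5000e-01  1.5000e-01]
 [ 4.6945e+02 -3.1716e+02  6.7390e+01  7.6000e-01  6.1000e-01  4.0000e-02]
 [ 4.6944e+02 -3.1719e+02  6.7400e+01 -6.0000e-02  6.3000e-01 -5.9000e-01]
 [ 4.6946e+02 -3.1718e+02  6.7400e+01 -4.9000e-01  5.2000e-01 -4.5000e-01]]
mean [ 4.6946e+02 -3.1718e+02  6.7400e+01 -4.0000e-02  6.8000e-01 -2.1000e-01] tau [ 0.08 -0.    0.07] yaw 12.788598116081868 xaxis z -0.00015145145558670685 zaxis [ 4.e-04 -1.e-04 -1.e+00]
cap front in tool 388.8169052610808 180.73152724743227 19.40970673014348
```

{"fn": "servo_tool", "kwargs": {
  "commands": [
    {"tx": 0,"ty": 0,"tz": 0.2,"ax": 0,"ay": 0,"az": 0,"claw": 200},
    {"tx": 0,"ty": 0,"tz": 0.2,"ax": 0,"ay": 0,"az": 0,"claw": 150},
    {"tx": 0,"ty": 0,"tz": 0.2,"ax": 0,"ay": 0,"az": 0,"claw": 100},
    {"tx": 0,"ty": 0,"tz": 0.2,"ax": 0,"ay": 0,"az": 0,"claw": 50},
    {"tx": 0,"ty": 0,"tz": 0.2,"ax": 0,"ay": 0,"az": 0,"claw": 0},
    {"tx": 0,"ty": 0,"tz": 0.2,"ax": 0,"ay": 0,"az": 0,"claw": 0},
    {"tx": 0,"ty": 0,"tz": 0.2,"ax": 0,"ay": 0,"az": 0,"claw": 0}
  ]
}}

```text
time_s: 28.98
ee_pos: [469.3, -317.2, 67.0]
orientation: [0.0, 0.624, 0.781, 0.0]
contact_force: [-0.0, -0.1, 0.6]
width: 85.6
```

```bash
python3 shot.py w13
```

```text
28.98 [ 469.3  -317.21   67.01] [1.000e-04 6.240e-01 7.814e-01 0.000e+00] [-0.01 -0.09  0.57] 85.6
```

View pics/w13.png

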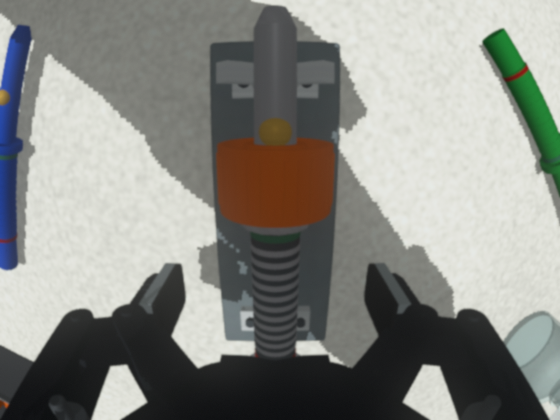

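{"fn": "servo_tool", "kwargs": {
  "commands": [
    {"tx": 0,"ty": 0,"tz": -15,"ax": 0,"ay": 0,"az": 0,"claw": 0},
    {"tx": 0,"ty": 0,"tz": -50,"ax": 0,"ay": 0,"az": 0,"claw": 0},
    {"tx": 0,"ty": 0,"tz": -95,"ax": 0,"ay": 0,"az": 0,"claw": 0},
    {"tx": 0,"ty": 0,"tz": -120,"ax": 0,"ay": 0,"az": 0,"claw": 0},
    {"tx": 0,"ty": 0,"tz": -120,"ax": 0,"ay": 0,"az": 0,"claw": 0},
    {"tx": 0,"ty": 0,"tz": -120,"ax": 0,"ay": 0,"az": 0,"claw": 0}
  ]
}}

```text
time_s: 29.78
ee_pos: [468.8, -316.8, 186.7]
orientation: [-0.0, 0.624, 0.781, 0.0]
contact_force: [-0.1, -0.1, -0.4]
width: 85.5
```

```bash
python3 shot.py w14
python3 - <<'E'
from h import *
import pickle
o,im,d=pickle.load(open('w14.pkl','rb'))
P=wcloud(o,d,*np.meshgrid(np.arange(560),np.arange(420)))
a=np.array([-0.221,0.975]);n=np.array([.975,.221])
t=(P[...,:2]-[464.43,-290.52])@a; s=(P[...,:2]-[464.43,-290.52])@n
m=(abs(s)<26)&(P[...,2]>64)&(d>0)&(abs(t)<110); m[330:]=0
for k in range(-96,100,6):
    w=m&(t>k)&(t<=k+6)
    if w.sum()>5: print(k,w.sum(),np.round([s[w].min(),s[w].max()],1),round(np.percentile(P[w][:,2],97),1))
print(t[m&(abs(s)<8)].min(),t[m&(abs(s)<8)].max())
a,_=get_image('scene'); save('s9.png',a)
E
```

```text
29.77 [ 468.8  -316.84  186.66] [-4.000e-04  6.240e-01  7.814e-01  0.000e+00] [-0.14 -0.09 -0.35] 85.5
-96 17 [-8.9  7.9] 72.4
-90 138 [-9.8  8.8] 72.8
-84 207 [-19.7  19.7] 72.4
-78 183 [-20.5  19.5] 72.8
-72 147 [-9.5  8.6] 72.8
-66 143 [-10.2   9.3] 73.4
-60 172 [-10.1   9.2] 73.5
-54 168 [-10.1  10. ] 73.5
-48 178 [-10.    9.9] 73.7
-42 188 [-9.9  9.8] 73.4
-36 189 [-9.8  9.7] 73.7
-30 198 [-9.8  9.7] 73.4
-24 196 [-9.7  9.6] 73.6
-18 196 [-9.6  9.5] 73.4
-12 199 [-9.6  9.4] 73.6
-6 208 [-10.3   9.4] 73.4
0 195 [-13.  13.] 76.8
6 270 [-22.2  20.9] 84.0
12 491 [-22.1  21.8] 84.7
18 517 [-22.8  21.7] 84.9
24 517 [-21.8  21.7] 85.0
30 512 [-21.5  21.6] 84.9
36 229 [-19.7  20.4] 84.2
42 176 [-7.7  7.6] 73.5
48 191 [-7.7  7.6] 71.5
54 211 [-20.8  20.6] 71.5
60 390 [-22.2  21.4] 71.2
66 214 [-21.5  19.8] 71.8
72 179 [-7.7  6.8] 71.4
78 142 [-7.6  6.8] 71.1
84 74 [-5.5  4.6] 69.0
-91.32047077210206 88.18757575336977
```

View pics/w14.png

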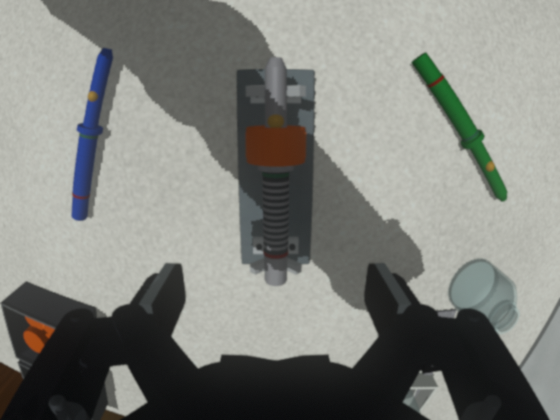

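View pics/s9.png

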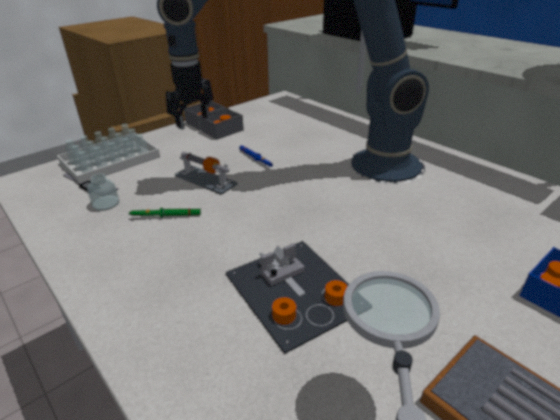

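```bash
python3 -c "
from rig import *
print(env.job_done())"
```

```text
the job is handed in; nothing more can be done
None
```

The job is done and handed in at about 30 s of the 72 s allowed. The gauge lies back across both Vs of the rest with the cap on its pin, and the gripper is open and clear.

- **Threading the pin:** The pin entered the bore with no measurable side force. The ball pushed the cap up to the end stop, went in at about 6 N, and the wrist picture showed it snapped out behind the cap.
- **Pressing home:** I pressed the cap between shoulder and end stop at a measured 6.6–7 N. The tool did not move any further as the force rose. I then backed off, lifted the cap out and laid the gauge down gently.
- **Last checks:** Depth readings show the gauge level, with its ends within about 2 mm of where they lay at the start. The cap sits between collar and ball.
- **Bystanders:** In the last pictures the other two caps, the bottle and the magnifier are where they were, and nothing was touched on the way.
- **Disagreements:** The opening read about 18 mm on the 20 mm handle, and camera heights read 1–1.5 mm high throughout. Neither mattered. No check failed.

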